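# Reference shot at the copy stand: set the block and hold the target arm

## Robot

A 6-joint arm with a two-finger parallel gripper is mounted at the origin on the work surface. World frame = base frame: x ahead of the robot, y to its left, z up, the work surface at z = 0. Lengths are in m, angles in degrees, forces in N, time in s.
With the tool pointing down it reaches from about 0.4 to 0.825 m from the base axis. Payload 7 kg.
Tool frame: the origin (TCP) lies at the very end of the fingers, on their centre line; the grasp point (between the pads) lies 19 mm behind it; z points along the fingers, y is the direction in which the jaws open and shut (so a half turn about z gives the same grasp; the last joint's range is limited). The gripper opens to 88 mm and grips with 3 to 60 N. Pads are 19 mm wide; open, the fingers measure 130 mm over their backs; the gripper's body (78 mm by 193 mm) begins 47 mm behind the grasp point.
Start: joints at [-48.925, 20.546, 0.682, 0, -70.136, -16.507], TCP at [0.281, -0.614, 0.187] pointing down, gripper open.
Joint ranges: [-176.03, 176.03], [-82.01, 121.73], [-58.28, 71.71], [-173.87, 95.51], [-174.79, -0.11], [-173.66, 173.66]. Speed limits (degrees/s): [136.94, 136.94, 172.46, 180, 180, 180].

## Interface

Orientations are given as [roll, pitch, yaw] about the fixed x, y, z axes, in that order (R = Rz(yaw) Ry(pitch) Rx(roll)).
In Python, from plant import ctrl gives the robot as it stands.
- The arm moves only by the tool move_arm, never from a script. Its argument "increments" is a list of rows, each a list of 2 entries, a list of its own where there are three numbers: the shift along the world's x, y, z in mm, then the turn about the world's z in rad. A call has exactly 8 rows; each row shifts and turns the pose as measured when the row begins; what a row does not reach is not made up. A row lasts 1/10 s, in which the tool goes at most 50 mm and 8.59 degrees, less where a joint would pass 70% of its speed; a pose out of reach is approached as far as the arm can. A call with a gripper value outside its range is refused whole. "jaw" is the gripper command: -1 is shut, 1 is fully open, values between are in proportion, set as the call begins (left out, the last holds). The fingers move at their own pace and stop on an object; the grip force is fixed at half the most. Time passes only in rows, so rows that do not move let the fingers close, or fill a call up. It gives the time, the measured TCP pose, the force and the opening at its end, in the units of the state.
- ctrl.get_obs(): the state, without advancing time (a new reading comes with each control period).
- ctrl.snapshot(name): name is "scene" or "top" or "wrist"; returns a dict with "color" (384x512x3 uint8, red, green, blue), "fx", "fy", "cx", "cy" (pixels), "R" (3x3) and "t" (3): a world point X has camera coordinates R X + t. Camera axes: x right, y down, z forward; pixel columns grow to the right and rows downward; lengths in m; the calibration is good to about 2 mm. A picture is of the moment at which its call begins. There is no depth.
- ctrl.close_job(): hands the job in, once; it reports no verdict.
The state is a dict: "clock": time; "joint_pos": joint angles; "qvel": joint speeds; "tau": joint torques, N m; "tool_pos": TCP position; "orientation": TCP orientation; "force": force on the tool from outside, world axes, zero at the start; "moment": the same for the moment, N m; "opening": finger opening in m.
Only numpy, scipy, OpenCV 4.12 (cv2) and the standard library are available. Lean on these libraries where they do the work, as an engineer would, in place of code of your own. Each camera call takes 0.05 s, during which the arm holds its last target.

## Task

Get the copy board ready for the reference exposure: set the rectangular carved printing block, carved face up, flat on the board and snug into the inside corner of the flat steel L-guide, its long side along the guide's long arm, and let go of it. Then take the sprung target arm by its upright knob and draw its rod out until the black ring on the rod has just come out of the barrel's mouth, and hold it there: the program finishes with the gripper still holding the knob against the spring. Leave the other carved blocks, the loupe, the eraser and the rest of the things where they are.

Things in the scene. Friction and masses are not known exactly. Their poses are not given: they have to be found in the camera images.
- block_center (a point): centre (half-way up) of the rectangular carved wooden printing block: loose, 64 mm long (x) x 46 wide (y) x 42 high, about 95 g, dark wood, raised diamonds inside a raised border on its top. It starts carved face up (z up) on the table (z = 0), right of the copy board, in any of three places it shares with the round and the narrow carved block.
- copy_board: grey gridded copy board, fixed, 360 mm (x) x 460 mm (y) x 30 mm thick; origin at the centre of its underside, so its top is 30 mm above the table
- guide: flat dark steel L-guide, fixed on the board. Origin: its inner corner, on the board's top. Inner edges: long arm along +x for 120 mm, short arm along +y for 80 mm. The arms, 25 mm wide and 6 mm thick, lie at y < 0 and x < 0. A block in the corner has its centre at x = 32, y = 23, z = 21 mm in this frame, its x axis along the guide's x (either way round).
- pull_knob (a point): on the axis of the upright round aluminium pull knob at the rod's end, half-way up its grip, 62 mm above the board. x: level, the way the rod draws out; z up. Knob 18 mm in diameter from 41 to 77 mm above the board, then a 22 mm flange up to 81 mm. Below it the rod head (top at 41 mm); a flat 64 x 44 mm grey-patch target sticks out in +x, top 16 mm above the board.
- barrel_mouth (a point): centre of the mouth of the fixed barrel (18 mm tube, 21 mm end collar, its top 43 mm above the board), from which the 10 mm steel rod draws out along this point's +x; 32 mm above the board, 30 mm behind the knob's axis with the rod home. Stand and barrel do not move.
- target_rod (a joint): how far the rod is drawn out, m: 0 home (where the spring keeps it), 0.070 when the 4 mm wide black ring has just come fully out of the barrel's mouth, 0.100 at the end stop. The spring pulls back with about 4 N at home, 8 N at the mark and 10 N at the stop, and draws the rod home if it is let go.
- target_stand: the fixed magnetic foot, clamp and barrel of the target arm; origin at the centre of the foot's underside on the board, +x the direction of pull; 56 mm foot, 46 mm high
- round_block: bystander: round carved wooden block, 58 mm in diameter, 36 mm high, loose; origin under its centre
- border_block: bystander: narrow carved wooden block 84 x 26 x 34 mm high, loose; origin under its centre
- loupe: bystander: black loupe, 42 mm in diameter, 36 mm high, standing loose on the copy board's far part; origin under its centre
- eraser: bystander: white eraser 50 x 22 x 13 mm, loose on the copy board; origin under its centre
- blower: bystander: black rubber dust blower, 64 mm in diameter, 105 mm high, upright, loose; origin under its centre
- tape: bystander: roll of paper tape lying flat, 90 mm in diameter, 19 mm high, loose; origin under its centre
- jar: bystander: closed jar, 60 mm in diameter, 75 mm high, loose; origin under its centre
Mind the look-alikes: they are no part of the job. What is shaped like the part that bears block_center but green or purple is not meant.

How it is judged:
By the outcome, as a careful person would: the job done as asked, in the order asked, and still so for the second after the job is handed in, while the arm keeps its last pose, push and grip.
It also fails if it takes over 51 s, if anything falls off the work surface, if the arm or the gripper's body presses on something with over 40 N, if the wrist force passes 120 N, or if a joint passes its speed limit or range.

## Working session

There is one attempt and no reset: what is moved stays moved. The work goes in short steps, Python scripts to look and compute and a tool call to move; the robot and the scene stay as the last step left them, time stands still between calls to the robot, and variables do not carry over. Pictures are saved under pics/ and viewed, and the job is handed in when it is done.

Besides the shell and the picture viewer there is one more tool, called by a JSON object that holds its "name" and its "arguments". move_arm: Moves the arm, as the interface text tells. Its arguments: {"type":"object","properties":{"increments":{"type":"array","items":{"type":"array"}},"jaw":{"type":"number"}},"required":["increments"]}

```bash
mkdir -p pics; ls; cat > h.py <<'E'
import numpy as np, cv2, json
from plant import ctrl
def snap(n,f):
    s=ctrl.snapshot(n); cv2.imwrite('pics/'+f+'.png',cv2.cvtColor(s['color'],cv2.COLOR_RGB2BGR)); np.savez('pics/'+f+'.npz',**{k:np.array(v) for k,v in s.items()}); return s
def load(f): return dict(np.load('pics/'+f+'.npz'))
def ray(s,u,v,z):
    R=np.array(s['R']);t=np.array(s['t']);c=-R.T@t
    d=R.T@np.array([(u-s['cx'])/s['fx'],(v-s['cy'])/s['fy'],1]); return c+d*(z-c[2])/d[2]
def proj(s,X):
    p=np.array(s['R'])@np.array(X)+np.array(s['t']); return [float(s['fx']*p[0]/p[2]+s['cx']),float(s['fy']*p[1]/p[2]+s['cy'])]
def big(f,o,box=None,k=1.5):
    im=cv2.imread('pics/'+f+'.png')
    if box: im=im[box[1]:box[3],box[0]:box[2]]
    cv2.imwrite('pics/'+o+'.png',cv2.resize(im,None,fx=k,fy=k,interpolation=cv2.INTER_CUBIC))
E
python3 - <<'E'
from h import *
print(ctrl.get_obs())
for n in ['scene','top','wrist']: 
    s=snap(n,n+'0'); big(n+'0',n+'0b'); print(n,-np.array(s['R']).T@np.array(s['t']),s['fx'])
E
```

```text
pics
{'clock': 0.0, 'joint_pos': array([-4.89255668e+01,  2.05915993e+01,  6.30760483e-01, -2.14596500e-02,
       -7.01365188e+01, -1.65063190e+01]), 'qvel': array([ 0.06877934, -0.01254154,  0.06496356, -0.04700271, -0.00789936,
       -0.03603498]), 'tau': array([ 2.41201858e-03, -5.82713914e+01,  2.93052810e+01,  6.99740499e+00,
        6.75927935e-03, -1.61017288e-04]), 'tool_pos': array([ 0.28036355, -0.61336844,  0.18639381]), 'orientation': array([ 1.79900923e+02, -8.32246232e-03, -1.55439187e+02]), 'force': array([ 0.70200826, -0.1955384 ,  0.03146729]), 'moment': array([ 0.00207609,  0.01649693, -0.0078127 ]), 'opening': 0.08768325519932399}
scene [ 1.30400821 -0.32311174  1.09597029] 460.148294451801
top [0.46448687 0.0059883  1.14146514] 388.89430238351565
wrist [ 0.21712438 -0.64257663  0.38452809] 344.80766656854115
```

View pics/scene0b.png

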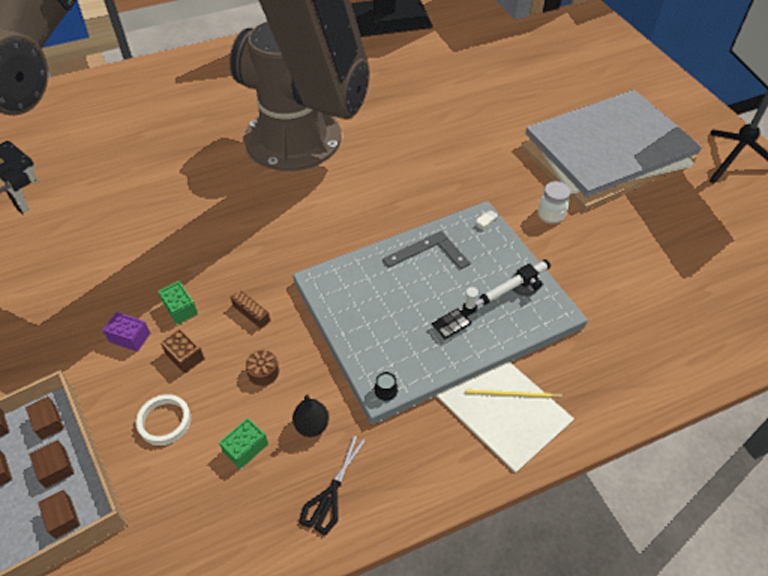

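View pics/top0b.png

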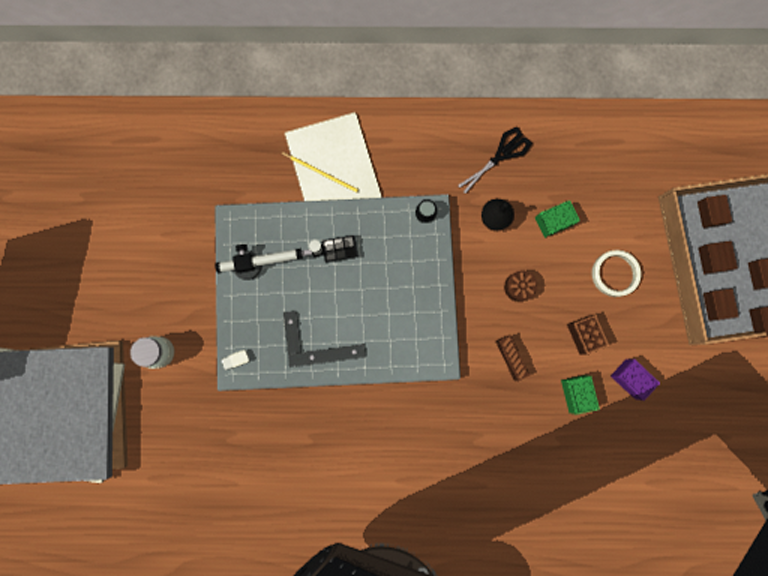

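View pics/wrist0b.png

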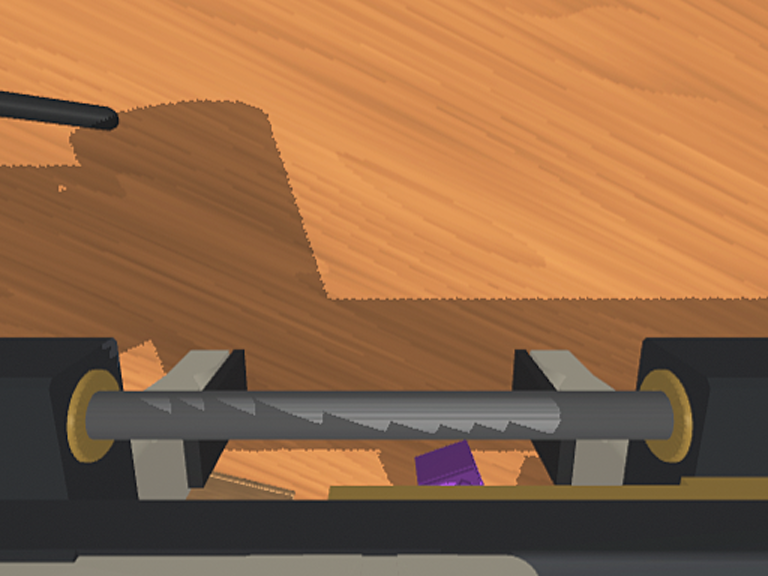

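The top view has world +x up and +y to the left. The brown diamond block is at about (590,333) in the enlarged picture. The guide's inner corner is at about (300,355), its long arm running right and its short arm up. The knob is at (316,247) and the rod draws out to the right. Next I'll zoom in to measure.

```bash
python3 - <<'E'
from h import *
big('top0','tz1',(340,190,450,290),7)
big('top0','tz2',(140,125,310,265),4.5)
big('scene0','sz2',(250,125,400,280),3.8)
E
```

```text
(no output)
```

View pics/tz1.png

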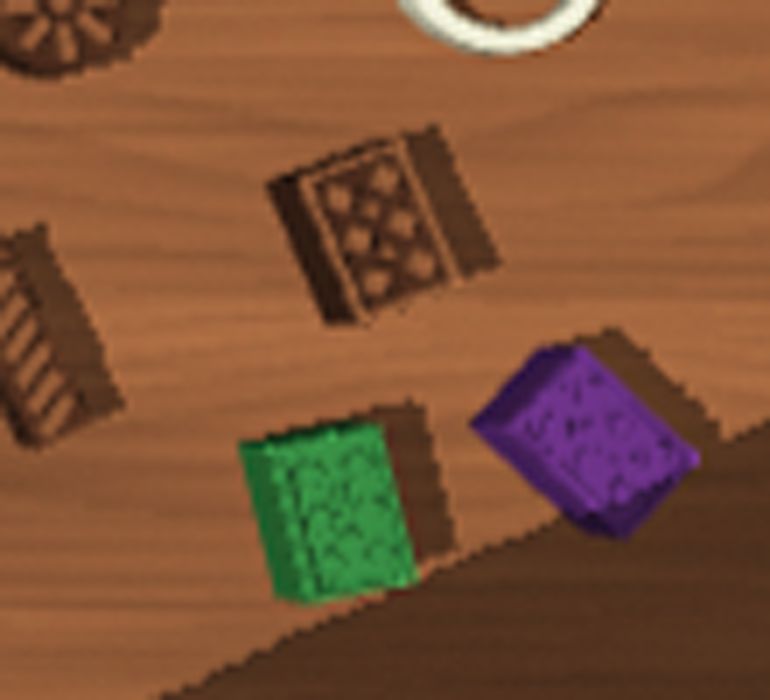

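View pics/tz2.png

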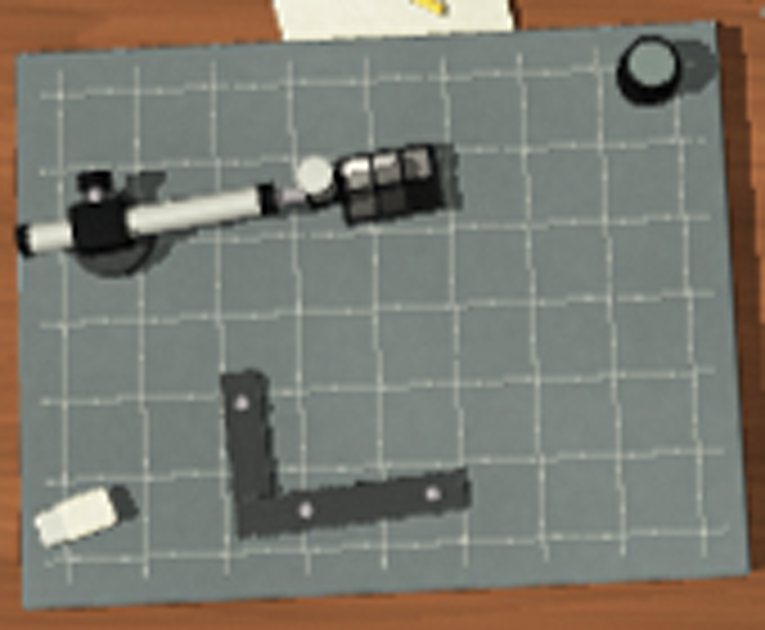

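View pics/sz2.png

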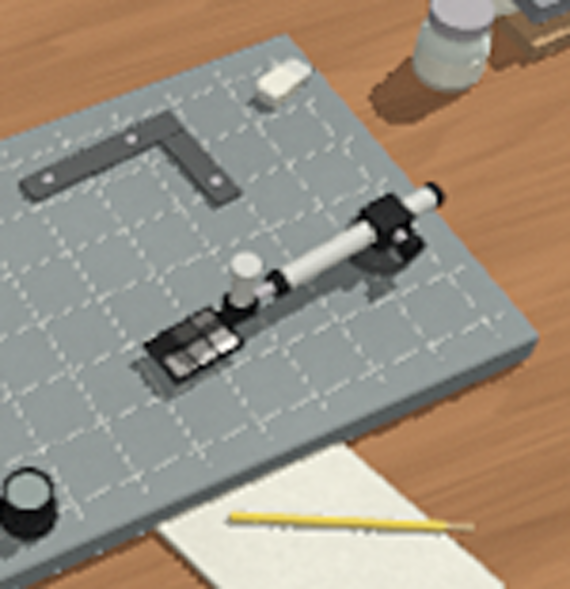

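```bash
python3 - <<'E'
from h import *
s=load('top0')
P=[ray(s,340+x/7-.43,190+y/7-.43,.042) for x,y in [(300,178),(403,135),(460,280),(362,322)]]
P=np.array(P)[:,:2]; print(P.round(4), P.mean(0).round(4))
for i in range(4): print(np.linalg.norm(P[i]-P[i-1]).round(4))
d=(P[2]-P[1])+(P[3]-P[0]); print('long ang',np.degrees(np.arctan2(d[1],d[0])))
w=lambda x,y,z: ray(s,140+x/4.5-.4,125+y/4.5-.4,z)
# guide pieces at z=.036 (top)
for p in [(275,493),(467,466),(470,505),(237,537),(220,374),(266,370)]: print(p,w(*p,.036).round(4))
# board corners
for p in [(17,55),(716,22),(749,573),(23,607)]: print('board',w(*p,.030).round(4))
print('knob top',w(316,176,.111).round(4))
for p in [(268,198),(136,219),(24,239)]: print('barrel',w(*p,.062).round(4))
for p in [(335,160),(430,145),(440,207),(350,224)]: print('target',w(*p,.046).round(4))
c=-s['R'].T@s['t'];print(c)
s2=load('scene0')
a=ray(s,140+316/4.5-.4,125+176/4.5-.4,.111); print(proj(s2,a))
E
```

```text
[[ 0.5318 -0.357 ]
 [ 0.5495 -0.3991]
 [ 0.4913 -0.4196]
 [ 0.4743 -0.3797]] [ 0.5117 -0.3888]
0.0618
0.0456
0.0616
0.0433
long ang -159.46108190779256
(275, 493) [0.4748 0.1556 0.036 ]
(467, 466) [0.4925 0.0351 0.036 ]
(470, 505) [0.4681 0.033  0.036 ]
(237, 537) [0.4472 0.1788 0.036 ]
(220, 374) [0.5495 0.1922 0.036 ]
(266, 370) [0.5522 0.1631 0.036 ]
board [0.7575 0.3312 0.03  ]
board [ 0.7819 -0.1244  0.03  ]
board [ 0.427  -0.1422  0.03  ]
board [0.4027 0.313  0.03  ]
knob top [0.6628 0.1252 0.111 ]
barrel [0.6581 0.1606 0.062 ]
barrel [0.6443 0.243  0.062 ]
barrel [0.6312 0.3127 0.062 ]
target [0.6858 0.1208 0.046 ]
target [0.6958 0.0603 0.046 ]
target [0.6558 0.0535 0.046 ]
target [0.6445 0.1105 0.046 ]
[0.46448687 0.0059883  1.14146514]
[313.6389665374397, 192.51177832612754]
```

{"name": "move_arm", "arguments": {"increments": [[[33,32,0],-0.009],[[33,32,0],-0.009],[[33,32,0],-0.009],[[33,32,0],-0.009],[[33,32,0],-0.009],[[33,32,0],-0.009],[[33,32,0],-0.009],[[0,0,0],-0.009]], "jaw": 1}}

```text
clock: 0.95
tool_pos: [0.5159, -0.3802, 0.1831]
orientation: [179.7, -0.1, -160.1]
force: [-0.8, -0.5, 0.3]
opening: 0.0874
```

```bash
python3 - <<'E'
from h import *
o=ctrl.get_obs(); print(o['tool_pos'],o['orientation'],o['clock'])
s=snap('wrist','w1'); big('w1','w1b'); print(-s['R'].T@s['t'], s['R'][2], s['R'][0])
E
```

```text
[ 0.51588755 -0.38022496  0.18314898] [ 1.79672854e+02 -1.34946109e-01 -1.60052424e+02] 0.95
[ 0.45115796 -0.40484719  0.3813279 ] [ 0.23769046  0.09204176 -0.9669703 ] [-0.34177421  0.93976634  0.00544099]
```

View pics/w1b.png

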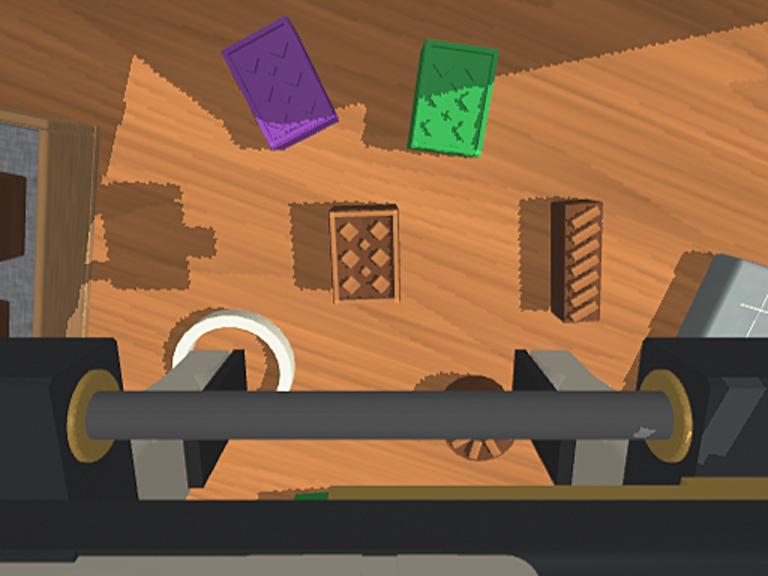

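The wrist view shows the diamond block with its top corners at about (331,211), (397,208), (400,298) and (333,301) in the enlarged picture. Its sides are clear of its neighbours.

```bash
python3 - <<'E'
from h import *
s=load('w1')
P=np.array([ray(s,x/1.5-.2,y/1.5-.2,.042) for x,y in [(331,211),(397,208),(400,298),(333,301)]])[:,:2]
print(P.round(4),P.mean(0).round(4),[np.linalg.norm(P[i]-P[i-1]).round(4) for i in range(4)])
d=(P[3]-P[0])+(P[2]-P[1]);print(np.degrees(np.arctan2(d[1],d[0])))
E
```

```text
[[ 0.4906 -0.4219]
 [ 0.4742 -0.3823]
 [ 0.5301 -0.3592]
 [ 0.5476 -0.4013]] [ 0.5106 -0.3912] [np.float64(0.0606), np.float64(0.0429), np.float64(0.0605), np.float64(0.0456)]
21.16091744242072
```

{"name": "move_arm", "arguments": {"increments": [[[-3,-5,-20],0.008],[[-2,-5,-25],0.007],[[0,0,-30],0],[[0,0,-30],0],[[0,0,-30],0],[[0,0,-25],0],[[0,0,-9],0],[[0,0,0],0]]}}

```text
clock: 1.8
tool_pos: [0.5039, -0.3962, 0.0093]
orientation: [179.7, -0.2, -159.4]
force: [0.5, 0.3, 0.4]
opening: 0.0875
```

{"name": "move_arm", "arguments": {"increments": [[[4,3,3],0],[[3,2,1],0],[[0,0,0],0],[[0,0,0],0],[[0,0,0],0],[[0,0,0],0],[[0,0,0],0],[[0,0,0],0]]}}

```text
clock: 2.6
tool_pos: [0.5146, -0.3928, 0.02]
orientation: [-179.9, 0.2, -159.3]
force: [-0.5, -0.5, -0.1]
opening: 0.0875
```

```bash
python3 - <<'E'
from h import *
s=snap('wrist','w2'); big('w2','w2b')
E
```

```text
(no output)
```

View pics/w2b.png

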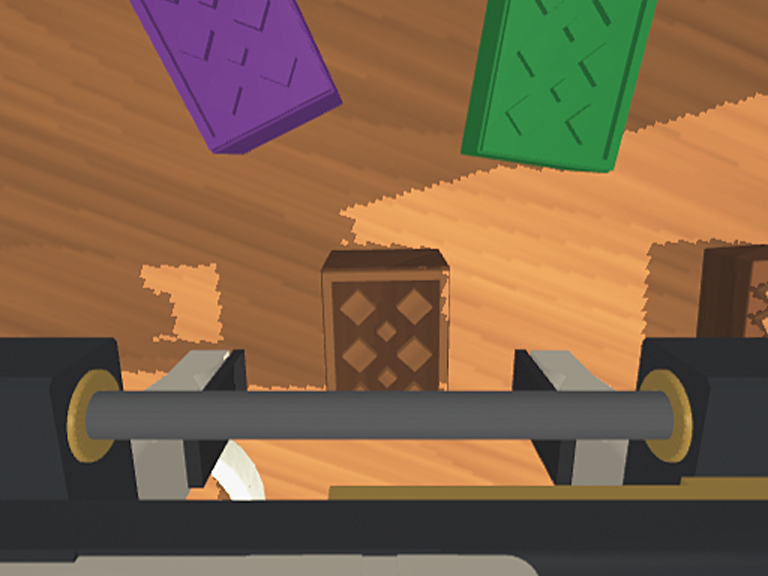

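{"name": "move_arm", "arguments": {"increments": [[[-2,1,-4],0],[[0,0,-2],0],[[0,0,0],0],[[0,0,0],0],[[0,0,0],0],[[0,0,0],0],[[0,0,0],0],[[0,0,0],0]], "jaw": -1}}

```text
clock: 3.45
tool_pos: [0.512, -0.3916, 0.0128]
orientation: [-179.9, 0.1, -159.4]
force: [0.1, 0.3, 0.1]
opening: 0.0293
```

```bash
python3 - <<'E'
from h import *
s=snap('wrist','w3'); big('w3','w3b'); print(ctrl.get_obs()['opening'],ctrl.get_obs()['tool_pos'])
E
```

```text
0.025375933546702676 [ 0.51197326 -0.3916474   0.01282633]
```

View pics/w3b.png

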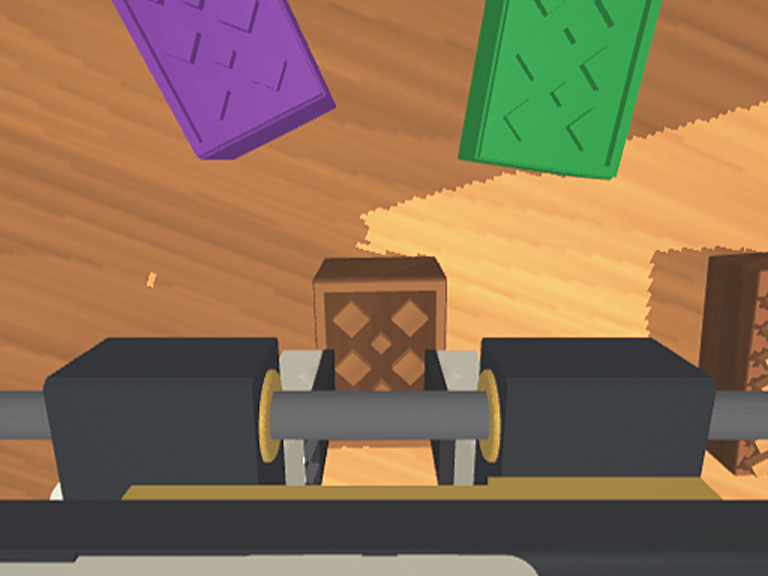

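```bash
python3 - <<'E'
from h import *
s=load('w3'); tp=ctrl.get_obs()['tool_pos']
q=lambda X:(1.5*np.array(proj(s,X))).round()
print('tcp',q(tp)); print('grasp',q(tp+[0,0,.019]))
P=np.array([ray(s,x/1.5-.2,y/1.5-.2,.042) for x,y in [(315,279),(446,279)]]);print(P.round(4),np.linalg.norm(P[0]-P[1]))
d=np.array([np.cos(np.radians(21)),np.sin(np.radians(21))]);print('centre',P.mean(0)[:2]+.032*d)
c=np.array([.511,-.390]);n=np.array([-d[1],d[0]])
for a,b in [(-1,-1),(-1,1),(1,1),(1,-1)]: print(q([*(c+a*.032*d+b*.023*n),.042]),q([*(c+a*.032*d+b*.023*n),.0]))
for z in(.02,.06): print(q([*tp[:2],z]))
E
```

```text
tcp [379. 338.]
grasp [379. 355.]
[[ 0.4903 -0.4227  0.042 ]
 [ 0.4748 -0.3817  0.042 ]] 0.043813052772105614
centre [ 0.51240858 -0.39073606]
[315. 276.] [327. 254.]
[453. 275.] [439. 253.]
[447. 446.] [435. 395.]
[321. 447.] [332. 396.]
[379. 344.]
[379. 388.]
```

```bash
python3 - <<'E'
from h import *
s=snap('scene','s3'); q=proj(s,[.512,-.39,.03]); print(q)
u,v=int(q[0]),int(q[1]); big('s3','s3b',(u-75,v-75,u+75,v+60),5)
s=snap('top','t3'); q=proj(s,[.512,-.39,.03]); print(q)
u,v=int(q[0]),int(q[1]); big('t3','t3b',(u-60,v-50,u+60,v+50),6)
E
```

```text
[120.00889007986487, 230.29316275624197]
[392.92112131748206, 222.2972539207223]
```

View pics/s3b.png

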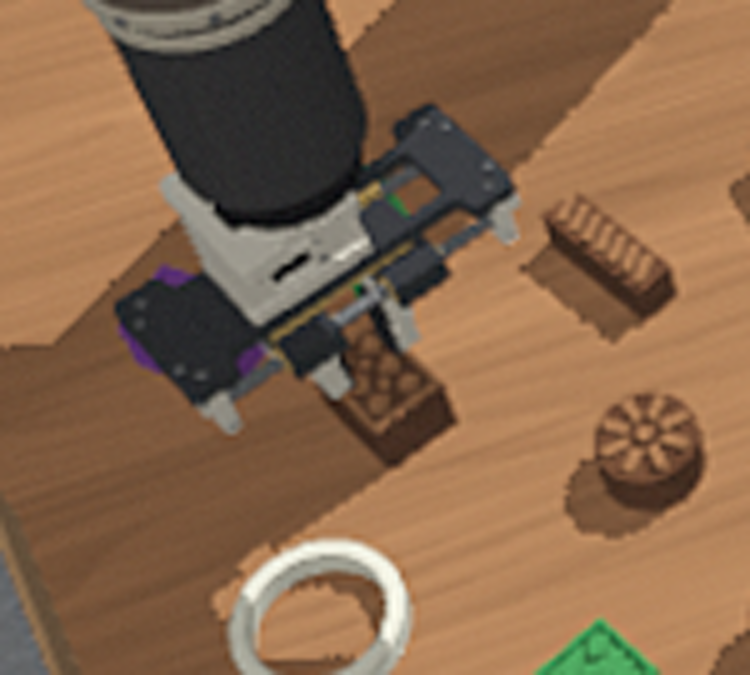

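View pics/t3b.png

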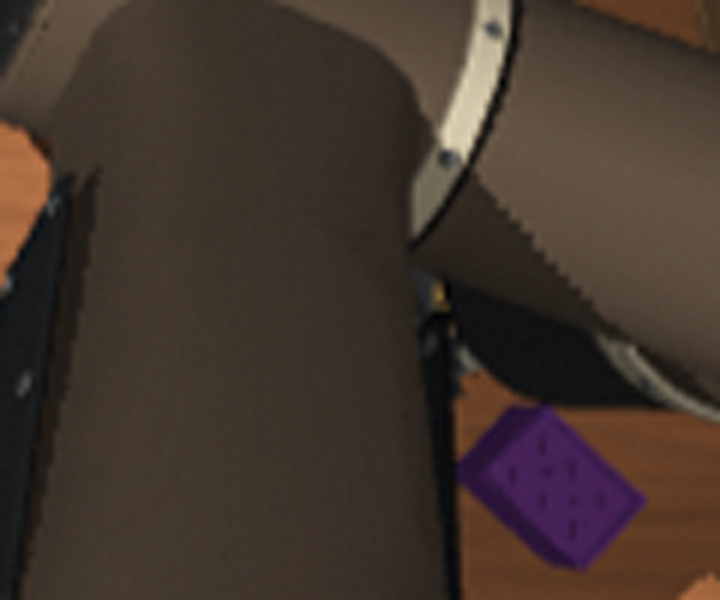

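```bash
python3 - <<'E'
from h import *
o=ctrl.get_obs();print(o)
s=load('s3')
for z in (.013,.03,.045,.06):
  p=np.array(proj(s,[.512,-.3916,z])); print(z,(p-[45,155])*5)
w=load('w3')
for z in (.013,.03,.045,.06): 
  X=np.array([.512,-.3916,z]); print(z,(w['R']@X+w['t'])[2], np.array(proj(w,X))*1.5)
E
```

```text
{'clock': 3.6, 'joint_pos': array([-2.01261070e+01,  2.64158822e+01, -1.51208672e+01, -4.32442306e-02,
       -4.83388174e+01, -4.92051447e+01]), 'qvel': array([ 0.14382451, -0.05773724,  0.10098361,  0.15450799, -0.07617574,
       -0.03925334]), 'tau': array([ 5.83080933e-06, -5.99311030e+01,  2.33025616e+01,  5.56763738e+00,
       -2.86378706e-02,  6.78467450e-05]), 'tool_pos': array([ 0.5119737 , -0.39164314,  0.01282442]), 'orientation': array([-1.79943212e+02,  1.15345191e-01, -1.59359905e+02]), 'force': array([-0.00588479,  0.82604527, -0.18995214]), 'moment': array([-0.01194996,  0.00158932,  0.04394182]), 'opening': 0.017274088663959252}
0.013 [379.39628264 394.16486473]
0.03 [372.18484084 377.44256521]
0.045 [365.69415127 362.39158675]
0.06 [359.08022756 347.054846  ]
0.013 0.20910376589100926 [378.86756221 338.12583904]
0.03 0.19268401061277246 [378.80225124 353.43119471]
0.045 0.1781959912496223 [378.73462856 369.2782907 ]
0.06 0.16370797188647215 [378.65503678 387.93029633]
```

The cameras show the fingertips about 35–40 mm higher than the reported TCP. The fingers have closed in the air over the block. I'll open them and check that offset before going lower.

{"name": "move_arm", "arguments": {"increments": [[[0,0,0],0],[[0,0,0],0],[[0,0,0],0],[[0,0,0],0],[[0,0,0],0],[[0,0,0],0],[[0,0,0],0],[[0,0,0],0]], "jaw": 1}}

```text
clock: 4.4
tool_pos: [0.512, -0.3917, 0.0129]
orientation: [-179.9, 0.1, -159.4]
force: [0.2, 0.8, -0.0]
opening: 0.0754
```

```bash
python3 - <<'E'
from h import *
o=ctrl.get_obs();print(o['tool_pos'],o['opening'],o['force'])
s=snap('scene','s4'); big('s4','s4b',(45,155,195,290),5)
snap('wrist','w4'); big('w4','w4b')
E
```

```text
[ 0.51196825 -0.39166124  0.01285846] 0.07538137314711414 [ 0.21417268  0.80872367 -0.03760093]
```

View pics/s4b.png

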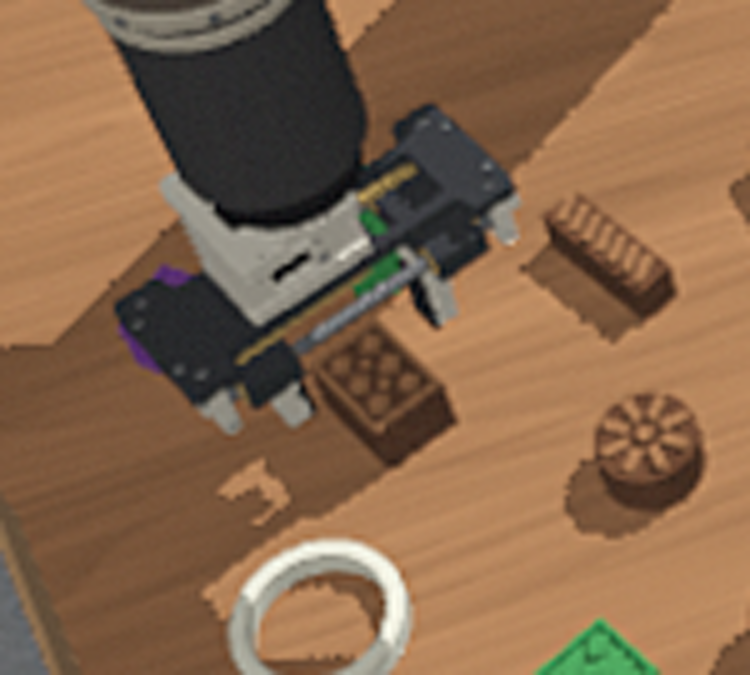

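View pics/w4b.png

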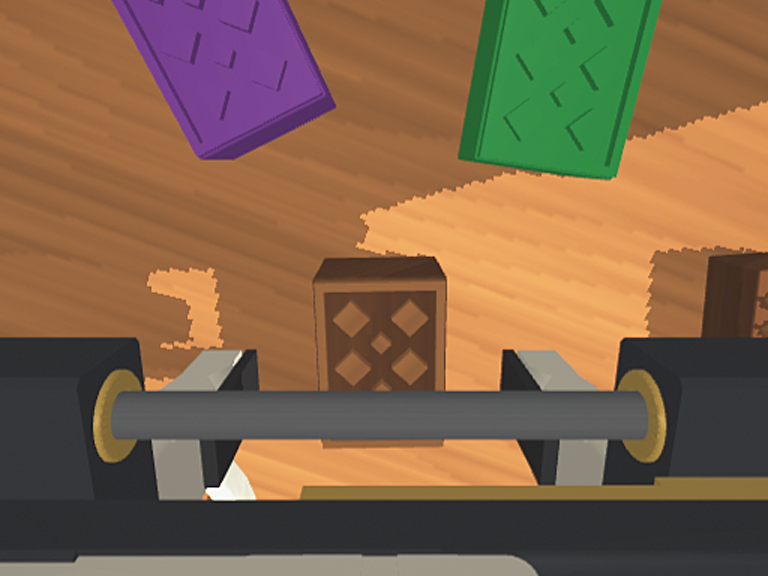

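```bash
python3 - <<'E'
from h import *
w=load('w4'); C=-w['R'].T@w['t']
d=np.array([np.cos(np.radians(20.8)),np.sin(np.radians(20.8))])
for dep in (.159,.163,.168):
  v=w['R'].T@(dep*np.array([(380/1.5-w['cx'])/w['fx'],(350/1.5-w['cy'])/w['fy'],1])); X=C+v; print(dep,X.round(4), 'rel tcp along d',(X[:2]-[.512,-.3917])@d)
s=load('s4')
for a in(-.0095,.0095):
 for z in(.03,.04,.05,.06): print(a,z,(np.array(proj(s,[.512+a*d[0],-.3917+a*d[1],z]))-[45,155])*5)
E
```

```text
0.159 [ 0.4994 -0.3959  0.0614] rel tcp along d -0.013238058605516516
0.163 [ 0.5008 -0.3954  0.0576] rel tcp along d -0.011807481298477009
0.168 [ 0.5024 -0.3947  0.0529] rel tcp along d -0.010019259664677578
-0.0095 0.03 [362.25641451 367.24641943]
-0.0095 0.04 [357.89512825 357.21311965]
-0.0095 0.05 [353.47916729 347.05403874]
-0.0095 0.06 [349.00749704 336.76679653]
0.0095 0.03 [381.82012471 387.82862292]
0.0095 0.04 [377.55251423 377.85767042]
0.0095 0.05 [373.23104543 367.760882  ]
0.0095 0.06 [368.85469229 357.53586041]
```

{"name": "move_arm", "arguments": {"increments": [[[0,0,-8],0],[[0,0,-6],0],[[0,0,-4],0],[[0,0,0],0],[[0,0,0],0],[[0,0,0],0],[[0,0,0],0],[[0,0,0],0]], "jaw": 1}}

```text
clock: 5.3
tool_pos: [0.5117, -0.3915, -0.0073]
orientation: [-180.0, 0.1, -159.4]
force: [0.9, 0.7, -0.3]
opening: 0.0878
```

```bash
python3 - <<'E'
from h import *
o=ctrl.get_obs();print(o['tool_pos'],o['opening'],o['force'])
s=snap('scene','s5'); big('s5','s5b',(45,155,195,290),5)
E
```

```text
[ 0.51168846 -0.39152271 -0.0072625 ] 0.08777818231185522 [ 0.88276619  0.6578676  -0.31905083]
```

View pics/s5b.png

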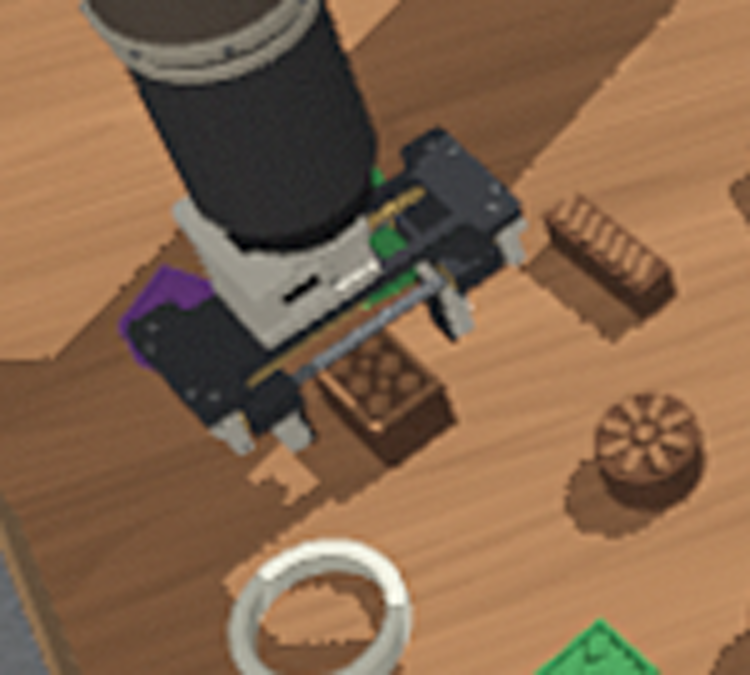

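{"name": "move_arm", "arguments": {"increments": [[[0,0,-6],0],[[0,0,-4],0],[[0,0,0],0],[[0,0,0],0],[[0,0,0],0],[[0,0,0],0],[[0,0,0],0],[[0,0,0],0]], "jaw": -1}}

```text
clock: 6.15
tool_pos: [0.5117, -0.3915, -0.0181]
orientation: [-180.0, 0.1, -159.4]
force: [1.0, -0.2, -0.5]
opening: 0.0457
```

```bash
python3 - <<'E'
from h import *
o=ctrl.get_obs();print(o['tool_pos'],o['opening'],o['force'])
s=snap('scene','s6'); big('s6','s6b',(45,155,195,290),5)
o=ctrl.get_obs();print(o['tool_pos'],o['opening'],o['force'])
E
```

```text
[ 0.51167489 -0.39147516 -0.01813586] 0.04570061130930274 [ 1.0466569  -0.17138374 -0.51705685]
[ 0.5116506  -0.39148011 -0.01813812] 0.04585368541633567 [-0.416812   -0.27548616 -1.29557561]
```

View pics/s6b.png

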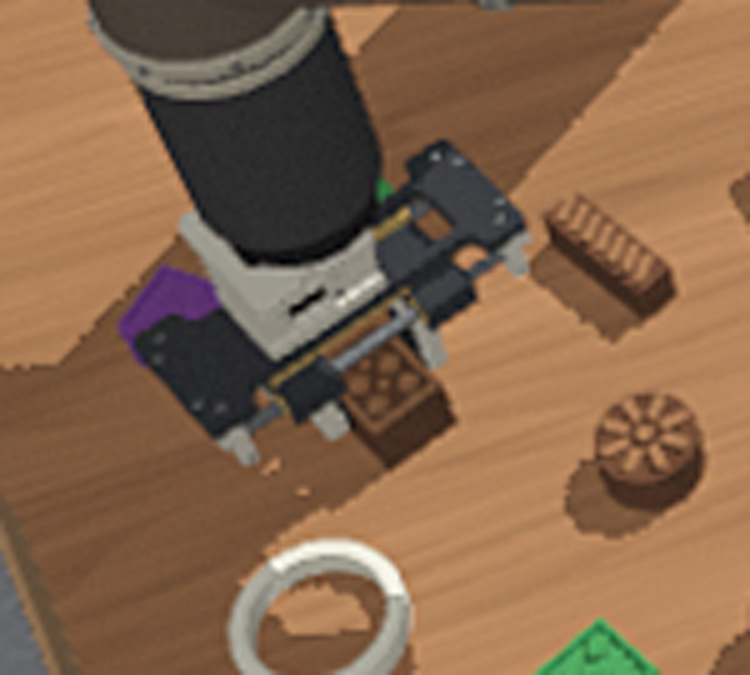

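Now gripped: opening 45.8 mm, which fits the block's width. The block sits on the table at reported z = −18 mm, so on the board it should read about +12 mm. I'll lift it, and measure the guide more precisely while I do.

{"name": "move_arm", "arguments": {"increments": [[[0,0,10],0],[[0,0,20],0],[[0,0,25],0],[[0,0,25],0],[[0,0,20],0],[[0,0,0],0],[[0,0,0],0],[[0,0,0],0]]}}

```text
clock: 7.0
tool_pos: [0.5104, -0.3911, 0.0886]
orientation: [-180.0, 0.1, -159.4]
force: [-0.1, 0.3, -0.5]
opening: 0.0457
```

```bash
python3 - <<'E'
from h import *
from scipy import ndimage
for f,box in (('top0',(185,200,250,250)),('scene0',(250,150,320,182))):
    s=load(f); g=cv2.GaussianBlur(s['color'],(0,0),.5).astype(float).mean(2)
    x0,y0,x1,y1=box; sub=g[y0:y1,x0:x1]; m=(sub<85).astype(np.uint8)
    n,lab,st,_=cv2.connectedComponentsWithStats(m); k=1+st[1:,4].argmax(); print(f,st[k])
    vis=(lab==k).astype(np.uint8)*255
    cv2.imwrite('pics/m_%s.png'%f,np.hstack([cv2.resize(vis,None,fx=6,fy=6,interpolation=0),cv2.resize(np.clip(sub,0,255).astype(np.uint8),None,fx=6,fy=6)]))
    np.save('pics/m_%s.npy'%f,np.pad(vis,((y0,384-y1),(x0,512-x1))))
E
```

```text
top0 [  4   7  56  38 688]
scene0 [35 12 28 17 47]
```

View pics/m_top0.png

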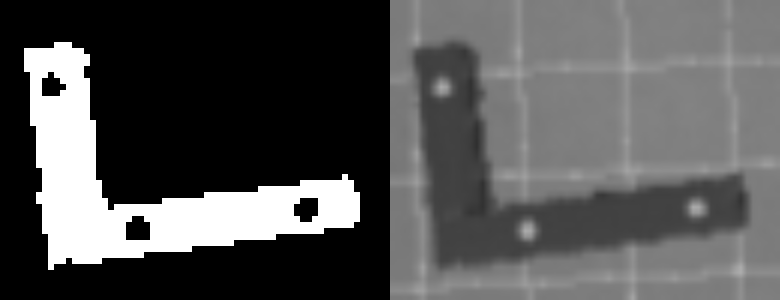

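View pics/m_scene0.png

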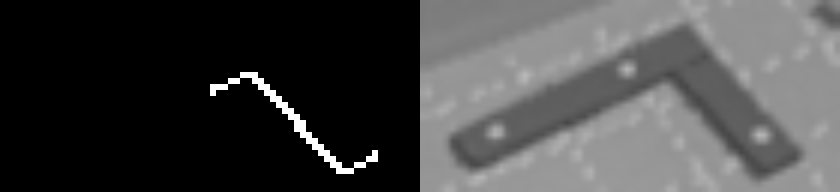

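```bash
python3 - <<'E'
from h import *
s=load('top0'); m=np.load('pics/m_top0.npy')>0
ys,xs=np.where(m)
# sub-pixel: use intensity crossing of 50%
g=s['color'].astype(float).mean(2)
def cross(p): # p from board->guide
    p=np.array(p); thr=(p[:3].mean()+p[-3:].mean())/2
    for i in range(len(p)-1):
        if p[i]>=thr>p[i+1]: return i+(p[i]-thr)/(p[i]-p[i+1])
L=[];B=[];I=[];S=[]
for y in range(212,236):
    x=xs[ys==y].min(); c=cross(g[y,x-5:x+4]); L.append(ray(s,x-5+c,y,.036)[:2])
for x in range(198,242):
    yy=ys[xs==x]; b=yy.max(); c=cross(g[b-3:b+6,x][::-1]); B.append(ray(s,x,b+5-c,.036)[:2])
for x in range(208,242):
    yy=ys[xs==x]; t=yy.min(); c=cross(g[t-5:t+4,x]); I.append(ray(s,x,t-5+c,.036)[:2])
def fit(P):
    P=np.array(P); vx,vy,x,y=cv2.fitLine(P.astype(np.float32),cv2.DIST_HUBER,0,.01,.01).ravel(); r=(P-[x,y])@[-vy,vx]
    print(len(P),'ang',np.degrees(np.arctan2(vy,vx)).round(2),'rms',r.std().round(5)); return np.array([x,y]),np.array([vx,vy])
l=fit(L);b=fit(B);i=fit(I)
A=np.array([l[1],-b[1]]).T; t=np.linalg.solve(A,b[0]-l[0]); O=l[0]+t[0]*l[1]; print('outer corner',O)
n=np.array([-b[1][1],b[1][0]]);print('width',abs((i[0]-b[0])@n))
for a in (-81.8,-82.2):
  gx=np.array([np.cos(np.radians(a)),np.sin(np.radians(a))]);gy=np.array([-gx[1],gx[0]])
  C=O+.025*(gx+gy); print(a,'C',C,'block',C+.032*gx+.023*gy)
  Ci=None
s2=load('scene0'); print(proj(s2,[*C,.036]),'scene crop px',(np.array(proj(s2,[*C,.036]))-[250,150])*6+[420,0])
# knob scene ray
E
```

```text
Traceback (most recent call last):
TypeError: unsupported operand type(s) for +: 'int' and 'NoneType'
```

```bash
cat > g.py <<'E'
from h import *
s=load('top0'); m=np.load('pics/m_top0.npy')>0
ys,xs=np.where(m)
g=s['color'].astype(float).mean(2)
def cross(p):
    p=np.array(p); thr=88
    for i in range(len(p)-1):
        if p[i]>=thr>p[i+1]: return i+(p[i]-thr)/(p[i]-p[i+1])
    return np.nan
L=[];B=[];I=[]
for y in range(212,236):
    x=xs[ys==y].min(); c=cross(g[y,x-5:x+4]); L.append(ray(s,x-5+c,y,.036)[:2])
for x in range(198,242):
    yy=ys[xs==x]; b=yy.max(); c=cross(g[b-3:b+6,x][::-1]); B.append(ray(s,x,b+5-c,.036)[:2])
for x in range(208,242):
    yy=ys[xs==x]; t=yy.min(); c=cross(g[t-5:t+4,x]); I.append(ray(s,x,t-5+c,.036)[:2])
def fit(P):
    P=np.array(P); P=P[~np.isnan(P[:,0])]; vx,vy,x,y=cv2.fitLine(P.astype(np.float32),cv2.DIST_HUBER,0,.0001,.001).ravel(); r=(P-[x,y])@[-vy,vx]
    print(len(P),'ang',np.degrees(np.arctan2(vy,vx)).round(2),'rms',r.std().round(5)); return np.array([x,y]),np.array([vx,vy])
l=fit(L);b=fit(B);i=fit(I)
A=np.array([l[1],-b[1]]).T; t=np.linalg.solve(A,b[0]-l[0]); O=l[0]+t[0]*l[1]; print('outer corner',O)
n=np.array([-b[1][1],b[1][0]]);print('width',abs((i[0]-b[0])@n))
for a in (-81.8,-82.2):
  gx=np.array([np.cos(np.radians(a)),np.sin(np.radians(a))]);gy=np.array([-gx[1],gx[0]])
  C=O+.025*(gx+gy); print(a,'C',C,'block',C+.032*gx+.023*gy)
s2=load('scene0'); print('scene crop px',(np.array(proj(s2,[*C,.036]))-[250,150])*6+[420,0])
E
python3 g.py
```

```text
24 ang 6.64 rms 0.0006
44 ang -81.87 rms 0.00072
34 ang -81.85 rms 0.00077
outer corner [0.44582787 0.17916226]
width 0.024223352
-81.8 C [0.474138   0.15798358] block [0.50146698 0.12959121]
-82.2 C [0.47398946 0.15778646] block [0.50111956 0.12920398]
scene crop px [671.06533701  59.61512213]
```

{"name": "move_arm", "arguments": {"increments": [[[1,20,3],0.1],[[1,40,3],0.125],[[1,45,0],0.125],[[1,45,0],0.125],[[1,45,0],0.125],[[1,45,0],0.125],[[1,45,0],0.125],[[1,45,0],0.125]]}}

```text
clock: 7.8
tool_pos: [0.5111, -0.0545, 0.0855]
orientation: [179.4, -0.4, -102.0]
force: [0.6, -0.0, -1.6]
opening: 0.0461
```

{"name": "move_arm", "arguments": {"increments": [[[2,40,1],0.1],[[2,40,1],0.1],[[2,40,0],0.08],[[1,30,0],0.05],[[0,15,0],0.02],[[0,0,0],0],[[0,0,0],0],[[0,0,0],0]]}}

```text
clock: 8.6
tool_pos: [0.5129, 0.12, 0.0815]
orientation: [178.8, -0.6, -80.5]
force: [-0.3, -0.8, -0.4]
opening: 0.0458
```

```bash
python3 - <<'E'
from h import *
o=ctrl.get_obs();print(o['tool_pos'],o['orientation'],o['opening'],o['force'],o['clock'])
s=snap('wrist','w7'); big('w7','w7b')
E
```

```text
[0.51285355 0.11999322 0.08146023] [178.76708548  -0.60565165 -80.53832049] 0.0457519430214153 [-0.31265196 -0.80200119 -0.41341225] 8.6
```

View pics/w7b.png

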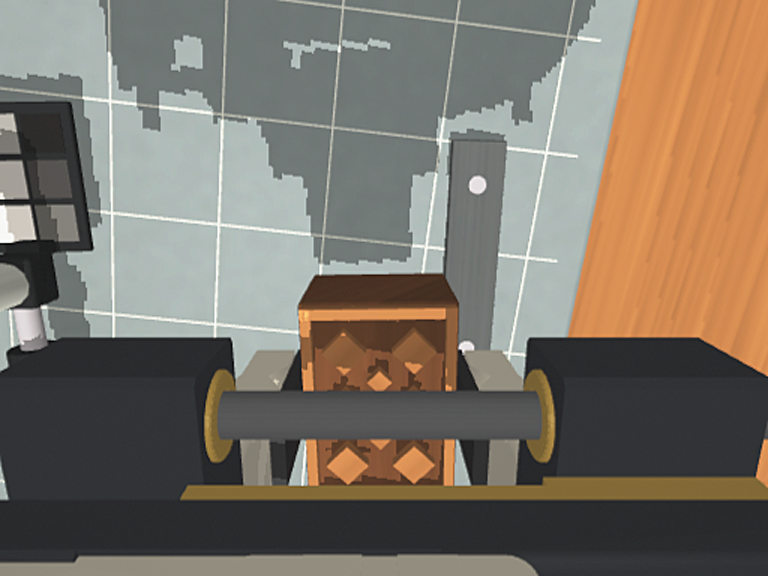

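```bash
python3 - <<'E'
from h import *
s=load('w7'); W=lambda x,y,z: ray(s,x/1.5-.2,y/1.5-.2,z)[:2]
a=lambda p,q: np.degrees(np.arctan2(*(q-p)[::-1])).round(2)
# guide arm edges
p,q=W(444,300,.036),W(452,141,.036); print('inner',p,q,a(p,q))
p2,q2=W(495,300,.036),W(505,141,.036); print('outer',p2,q2,a(p2,q2), 'end', )
d=(q-p)/np.linalg.norm(q-p); n=np.array([-d[1],d[0]]); print('width',(p2-p)@n)
for z in (.135,.1415,.148):
  A,B=W(300,310,z),W(458,308,z); print(z,A,B,np.linalg.norm(A-B),a(A,B))
  c=(A+B)/2; dd=(B-A)/np.linalg.norm(B-A); nn=np.array([dd[1],-dd[0]]); print('  centre',c+.032*nn,c-.032*nn)
E
```

```text
inner [0.48047917 0.11115016] [0.49145412 0.03742061] -81.53
outer [0.45571155 0.10715808] [0.46761252 0.03341243] -80.83 end
width -0.025085456854067344
0.135 [0.54040681 0.0977593 ] [0.49505114 0.08985562] 0.046039166354010674 -170.11
  centre [0.51223544 0.12533239] [0.52322251 0.06228253]
0.1415 [0.53983178 0.09581751] [0.49650746 0.08826782] 0.043977205186242825 -170.11
  centre [0.51267609 0.12356759] [0.52366316 0.06051774]
0.148 [0.53925676 0.09387573] [0.49796379 0.08668001] 0.04191524401847491 -170.11
  centre [0.51311674 0.1218028 ] [0.5241038  0.05875294]
```

{"name": "move_arm", "arguments": {"increments": [[[1,0,-10],-0.013],[[1,0,-12],-0.013],[[1,0,-12],0],[[1,0,-10],0],[[0,0,-6],0],[[0,0,0],0],[[0,0,0],0],[[0,0,0],0]]}}

```text
clock: 9.45
tool_pos: [0.5163, 0.1162, 0.0257]
orientation: [178.6, -0.7, -82.5]
force: [0.6, -0.7, -0.4]
opening: 0.0455
```

```bash
python3 - <<'E'
from h import *
o=ctrl.get_obs();print(o['tool_pos'],o['orientation'],o['opening'],o['force'],o['clock'])
s=snap('wrist','w8'); big('w8','w8b')
E
```

```text
[0.51634614 0.11622752 0.02567583] [178.61856766  -0.67236982 -82.48430923] 0.045510829981539457 [ 0.60139339 -0.67241971 -0.40404706] 9.45
```

View pics/w8b.png

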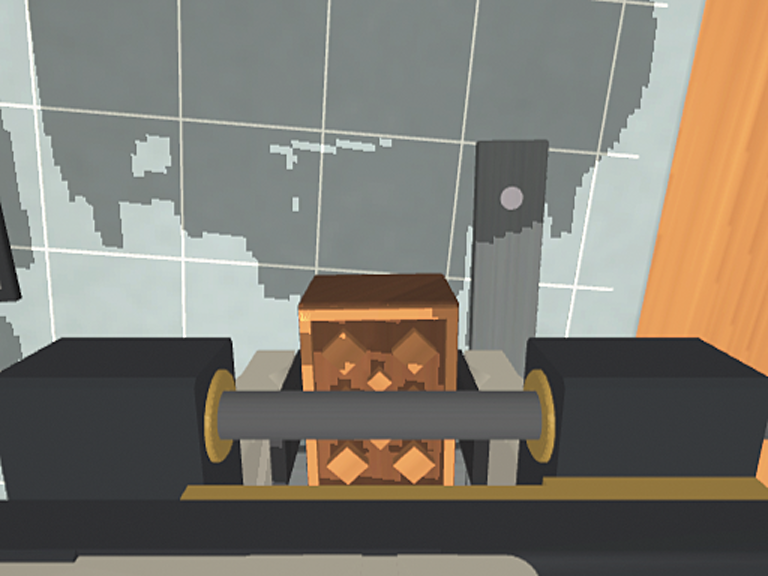

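{"name": "move_arm", "arguments": {"increments": [[[-2,2,-4],0.005],[[-2,2,-4],0],[[-2,2,-2],0],[[0,0,0],0],[[0,0,0],0],[[0,0,0],0],[[0,0,0],0],[[0,0,0],0]]}}

```text
clock: 10.3
tool_pos: [0.5106, 0.1237, 0.0163]
orientation: [178.8, -0.6, -82.1]
force: [-0.8, -0.2, -0.8]
opening: 0.0459
```

```bash
python3 - <<'E'
from h import *
o=ctrl.get_obs();print(o['tool_pos'],o['orientation'],o['opening'],o['force'],o['clock'])
s=snap('wrist','w9'); big('w9','w9b',(180,80,380,330),2.4)
s=snap('scene','s9'); big('s9','s9b',(240,120,360,220),6)
E
```

```text
[0.5105781  0.12370188 0.01626013] [178.7767015   -0.60190441 -82.12083762] 0.04591591028412531 [-0.83712419 -0.15632534 -0.84545792] 10.3
```

View pics/w9b.png

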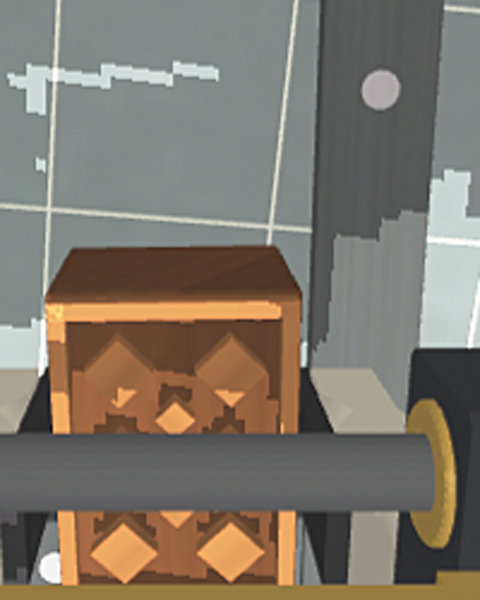

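View pics/s9b.png

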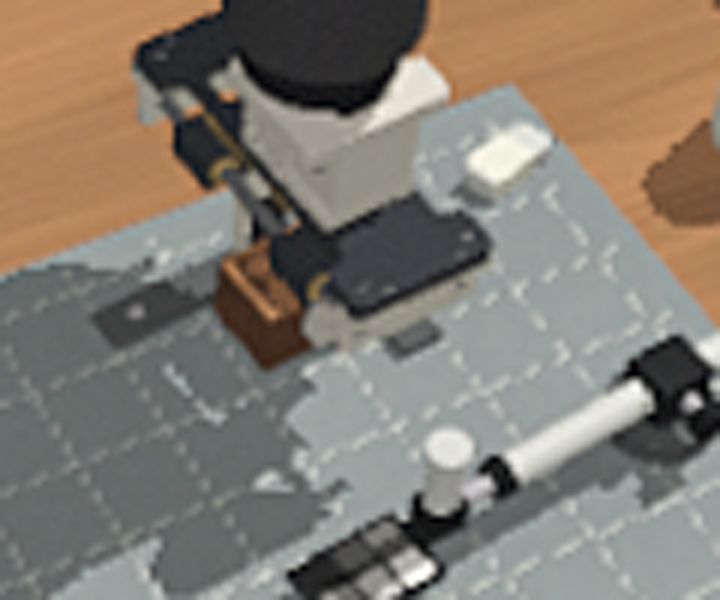

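```bash
python3 - <<'E'
from h import *
s=load('w9'); W=lambda x,y,z: ray(s,180+x/2.4-.3,80+y/2.4-.3,z)[:2]
gx=np.array([np.cos(np.radians(-81.8)),np.sin(np.radians(-81.8))]);gy=np.array([-gx[1],gx[0]])
for z in (.034,.038):
  A,B=W(72,248,z),W(272,246,z); print(A,B,np.linalg.norm(A-B),'yaw',np.degrees(np.arctan2(*(A-B)[::-1]))-90)
  G=W(313,246,.036); print('gap to long arm',(B-G)@gy*1000)
  c=(A+B)/2-.032*gx; print('centre',c)
p,q=W(311,310,.036),W(320,10,.036);print('guide ang',np.degrees(np.arctan2(*(q-p)[::-1])))
A,B=W(48,303,.0765),W(300,300,.0765);print('top',A,B,np.linalg.norm(A-B),'yaw',np.degrees(np.arctan2(*(A-B)[::-1]))-90,'c',(A+B)/2-.032*gx)
E
```

```text
[0.53705817 0.09764475] [0.49288864 0.09125863] 0.04462880039388131 yaw -81.77307372047858
gap to long arm 8.822295077748924
centre [0.51040928 0.12612453]
[0.53675752 0.09676122] [0.49356454 0.09051629] 0.043642098894393064 yaw -81.77307372047859
gap to long arm 9.385405602122146
centre [0.5105969 0.1253116]
guide ang -81.41861674035903
top [0.5369298  0.09847034] [0.49362948 0.09218281] 0.04375443763835355 yaw -81.73796656232398 c [0.51071551 0.12699942]
```

{"name": "move_arm", "arguments": {"increments": [[[-3,1,-2],0],[[-3,1,-1],0],[[-2,1,0],0],[[-2,2,0],0],[[-1,2,0],0],[[-1,1,0],0],[[0,0,0],0],[[0,0,0],0]]}}

```text
clock: 11.2
tool_pos: [0.5023, 0.126, 0.0142]
orientation: [179.1, -1.1, -82.0]
force: [0.8, 0.8, -0.3]
opening: 0.0458
```

```bash
python3 - <<'E'
from h import *
o=ctrl.get_obs();print(o['tool_pos'],o['orientation'],o['opening'],o['force'],o['clock'])
s=snap('wrist','w10'); big('w10','w10b',(180,80,380,330),2.4)
E
```

```text
[0.50233174 0.12597086 0.01416378] [179.07389479  -1.09653281 -82.04053383] 0.04576181289561782 [ 0.81433608  0.80617438 -0.30894836] 11.2
```

View pics/w10b.png

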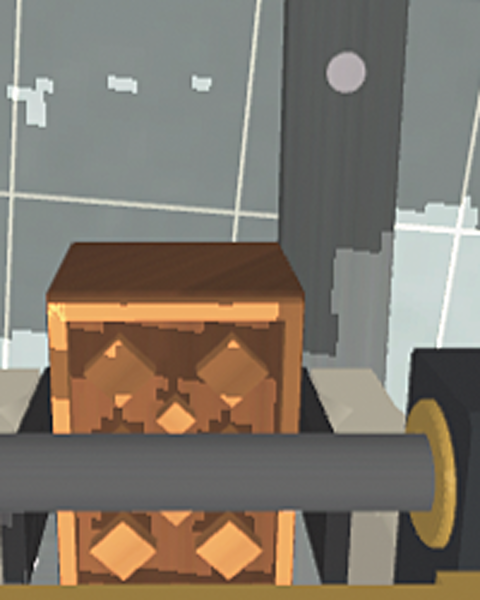

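{"name": "move_arm", "arguments": {"increments": [[[-1,0,-2],0],[[-2,0,-1],0],[[-2,1,-1],0],[[-1,2,0],0],[[-1,2,0],0],[[-1,2,0],0],[[-1,1,0],0],[[0,0,0],0]]}}

```text
clock: 12.05
tool_pos: [0.5023, 0.1275, 0.0151]
orientation: [179.8, -1.7, -81.8]
force: [0.5, 0.3, -1.5]
opening: 0.0454
```

```bash
python3 - <<'E'
from h import *
o=ctrl.get_obs();print(o['tool_pos'],o['orientation'],o['opening'],o['force'],o['moment'],o['clock'])
s=snap('wrist','w11'); big('w11','w11b',(180,80,380,330),2.4)
E
```

```text
[0.50231883 0.12754991 0.01508317] [179.77205755  -1.70844553 -81.75921234] 0.04537578093567969 [ 0.52890059  0.30533225 -1.46769857] [ 0.06749786 -0.02042444  0.03563963] 12.05
```

View pics/w11b.png

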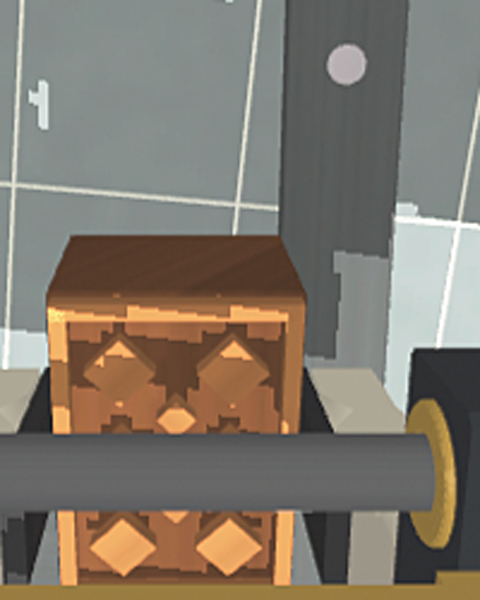

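{"name": "move_arm", "arguments": {"increments": [[[0,0,0],0],[[0,0,0],0],[[0,0,0],0],[[0,0,0],0],[[0,0,0],0],[[0,0,0],0],[[0,0,0],0],[[0,0,0],0]], "jaw": 0.5}}

```text
clock: 12.9
tool_pos: [0.5012, 0.1289, 0.015]
orientation: [179.7, -1.6, -81.7]
force: [-0.0, -0.3, -0.2]
opening: 0.0655
```

```bash
python3 - <<'E'
from h import *
o=ctrl.get_obs();print(o['tool_pos'],o['orientation'],o['opening'],o['force'],o['moment'],o['clock'])
s=snap('wrist','w12'); big('w12','w12b',(180,80,380,330),2.4)
E
```

```text
[0.50119135 0.12890458 0.01502657] [179.72727248  -1.63314836 -81.70905114] 0.06554267919250151 [-0.03411356 -0.34589524 -0.17505199] [0.15549594 0.12065822 0.02193183] 12.9
```

View pics/w12b.png

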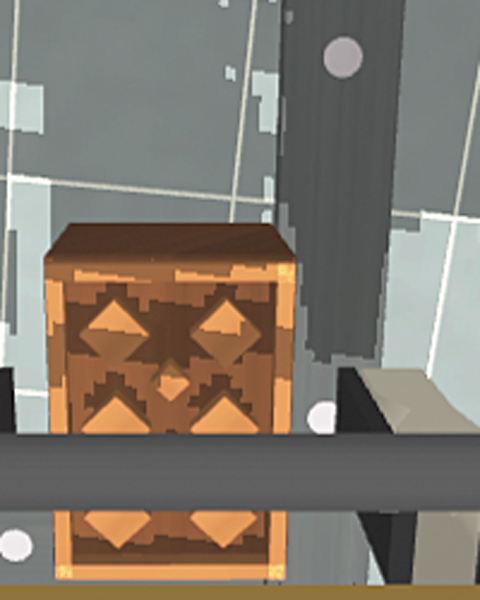

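{"name": "move_arm", "arguments": {"increments": [[[0,0,15],0],[[0,0,20],0],[[0,0,25],0],[[0,0,25],0],[[0,-15,15],0],[[0,-45,0],0],[[0,-50,0],0],[[0,-50,0],0]]}}

```text
clock: 13.75
tool_pos: [0.5017, -0.0312, 0.1194]
orientation: [179.8, -1.7, -81.2]
force: [0.9, -0.2, 0.2]
opening: 0.0655
```

```bash
python3 - <<'E'
from h import *
o=ctrl.get_obs();print(o['tool_pos'],o['orientation'],o['opening'],o['force'],o['clock'])
s=snap('top','t13'); big('t13','t13b',(140,130,310,265),4.5)
s=snap('scene','s13'); big('s13','s13b',(240,120,400,240),5)
E
```

```text
[ 0.50167238 -0.03121703  0.1194484 ] [179.83064631  -1.69301831 -81.21168769] 0.06553922533138623 [ 0.86767775 -0.16830587  0.18784287] 13.75
```

View pics/t13b.png

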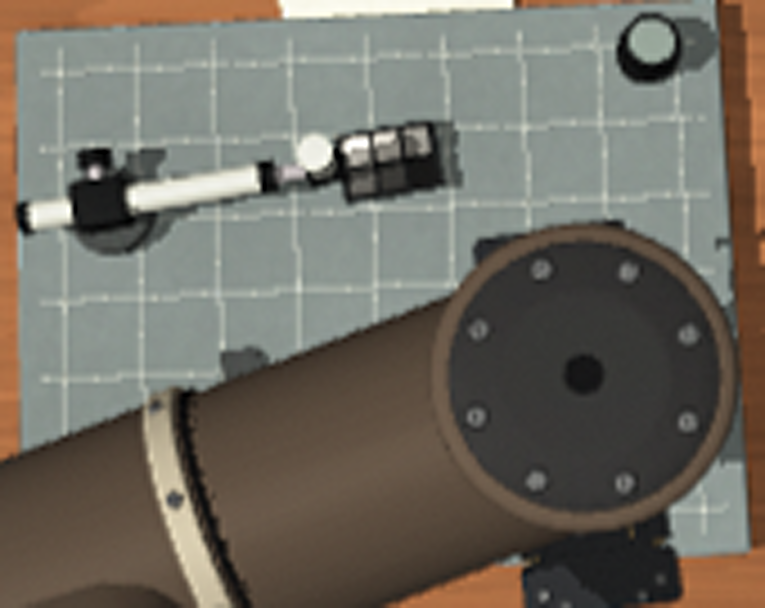

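View pics/s13b.png

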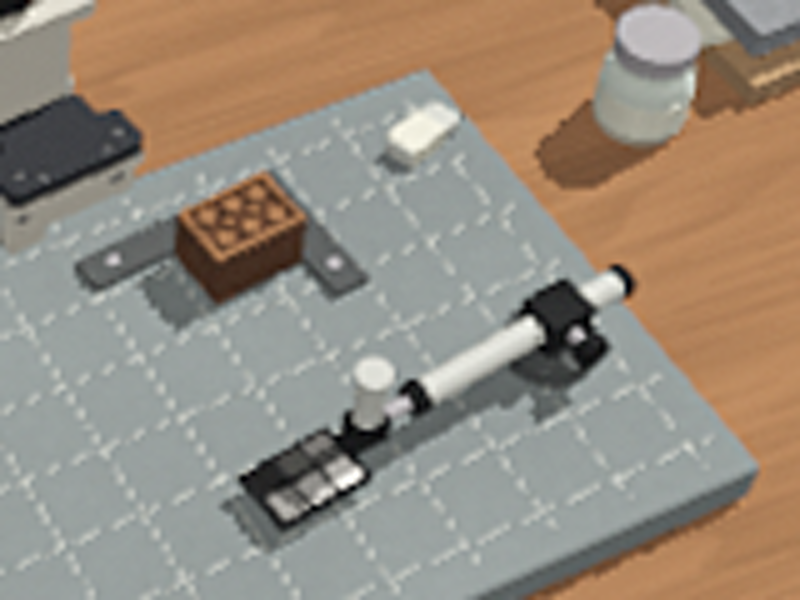

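{"name": "move_arm", "arguments": {"increments": [[[0,25,12],0],[[0,40,15],0],[[0,45,15],0],[[0,40,15],0],[[0,25,12],0],[[0,8,5],0],[[0,0,0],0],[[0,0,0],0]]}}

```text
clock: 14.65
tool_pos: [0.4975, 0.1526, 0.1946]
orientation: [179.6, -1.7, -82.0]
force: [-0.1, -0.4, -0.8]
opening: 0.0657
```

```bash
python3 - <<'E'
from h import *
o=ctrl.get_obs();print(o['tool_pos'],o['orientation'],o['opening'],o['force'],o['clock'])
s=snap('wrist','w14'); big('w14','w14b',(160,90,360,240),4)
E
```

```text
[0.49754316 0.15259837 0.19459972] [179.58342555  -1.67460308 -82.04237355] 0.06571600531769599 [-0.11861344 -0.40679768 -0.81689449] 14.65
```

View pics/w14b.png

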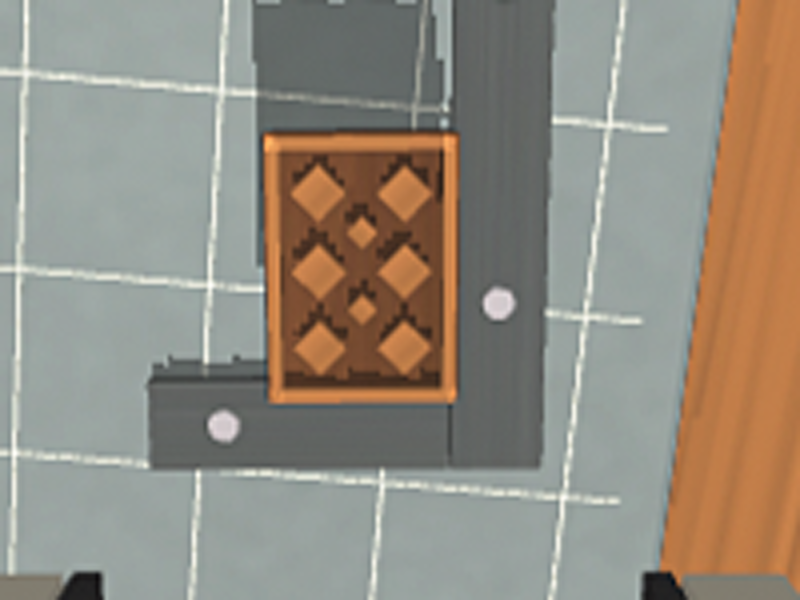

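```bash
python3 - <<'E'
from h import *
s=load('w14'); W=lambda x,y,z: ray(s,160+x/4-.4,90+y/4-.4,z)[:2]
p,q=W(541,465,.036),W(552,40,.036); p2,q2=W(535,467,.036),W(152,467,.036)
ang=lambda a,b: np.degrees(np.arctan2(*(b-a)[::-1]))
print('long outer',ang(p,q),'short outer',ang(p2,q2)-90)
P=np.array([W(x,y,.072) for x,y in [(264,133),(458,133),(456,402),(272,402)]])
print(P.mean(0),[np.linalg.norm(P[i]-P[i-1]).round(4) for i in range(4)],'long yaw',ang(P[2],P[1]),ang(P[3],P[0]),'short',ang(P[1],P[0])-90,ang(P[2],P[3])-90)
a=np.radians((ang(p,q)+ang(p2,q2)-90)/2);gx=np.array([np.cos(a),np.sin(a)]);gy=np.array([-gx[1],gx[0]])
O=np.array([np.dot(p2+q2,gx)/2,np.dot(p+q,gy)/2]); print('outer corner',O[0]*gx+O[1]*gy)
B=P@np.array([gx,gy]).T-O-.025
print('block corners in guide frame mm\n',(B*1000).round(1),'centre',(B.mean(0)*1000).round(1))
i1,i2=W(160,381,.036),W(455,100,.036);print('inner short gx',((i1@gx)-O[0])*1000,'inner long gy',((i2@gy)-O[1])*1000)
E
```

```text
long outer -81.84529176715499 short outer -82.13457157159426
[0.50185201 0.12610178] [np.float64(0.0628), np.float64(0.0443), np.float64(0.0628), np.float64(0.044)] long yaw -81.63517027724538 -81.30209496868738 short -82.02312740441829 -82.11189335779983
outer corner [0.44666891 0.1757042 ]
block corners in guide frame mm
 [[63.2 45.2]
 [63.2  0.9]
 [ 0.4  0.5]
 [ 0.5 44.4]] centre [31.8 22.7]
inner short gx 23.60631261586213 inner long gy 24.252344496217106
```

The block measures (31.8, 22.7) mm in the guide frame against a nominal (32, 23), and its yaw matches within 0.5°, so it's snug and flat. Next is the knob.

{"name": "move_arm", "arguments": {"increments": [[[15,-3,-5],0.01],[[30,-5,-12],0.01],[[35,-5,-15],0.01],[[35,-5,-15],0.005],[[30,-5,-15],0],[[15,-3,-8],0],[[0,0,0],0],[[0,0,0],0]]}}

```text
clock: 15.5
tool_pos: [0.6601, 0.1128, 0.1162]
orientation: [179.1, -1.7, -80.5]
force: [0.4, -0.6, 0.9]
opening: 0.0663
```

```bash
python3 - <<'E'
from h import *
o=ctrl.get_obs();print(o['tool_pos'],o['orientation'],o['opening'],o['force'],o['clock'])
s=snap('wrist','w15'); big('w15','w15b')
E
```

```text
[0.660133   0.11283939 0.11623089] [179.13509853  -1.74252673 -80.54567895] 0.06627625346338052 [ 0.44406908 -0.59811542  0.93801296] 15.5
```

View pics/w15b.png

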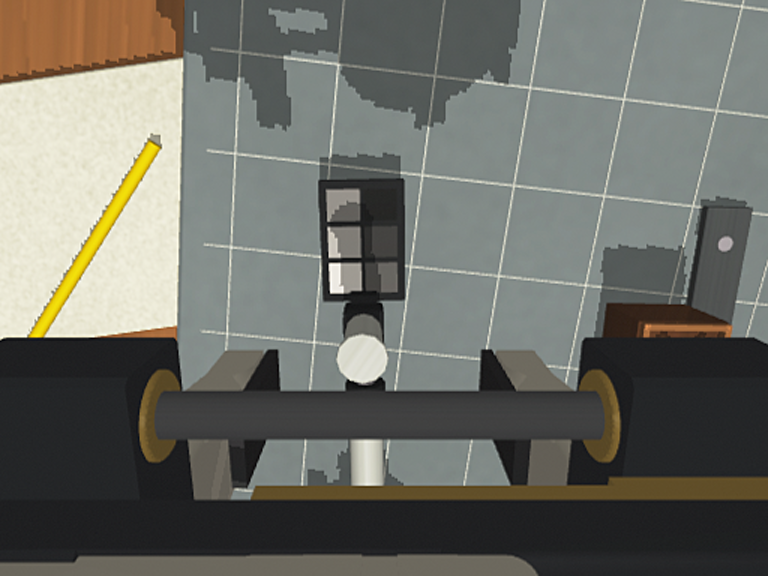

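```bash
python3 - <<'E'
from h import *
s=load('w15'); W=lambda x,y,z: ray(s,x/1.5-.2,y/1.5-.2,z)[:2]
k=W(362,359,.111); print('knob',k,'diam',np.linalg.norm(W(337,359,.111)-W(387,359,.111)))
T=np.array([W(x,y,.046) for x,y in [(319,181),(404,180),(405,299),(324,300)]]); print(T.mean(0),[np.linalg.norm(T[i]-T[i-1]).round(4) for i in range(4)])
ang=lambda a,b: np.degrees(np.arctan2(*(b-a)[::-1]))
print(ang(T[3],T[0]),ang(T[2],T[1]),ang(T[1],T[0])-90, 'knob->target',ang(k,T.mean(0)))
o=ctrl.get_obs();tp=o['tool_pos']; print(tp)
# finger mid column at tip: predicted projections of tcp column
print(np.array(proj(s,tp+[0,0,.035]))*1.5, 'finger mid col',(280+482)/2)
E
```

```text
knob [0.66462476 0.12501066] diam 0.02093808559134176
[0.6716177  0.08430695] [np.float64(0.0623), np.float64(0.0433), np.float64(0.0624), np.float64(0.0435)]
-79.59270422642302 -79.41765554232732 -79.88559286767935 knob->target -80.25168814642228
[0.65979634 0.11294391 0.11625791]
[379.40331504 368.39743647] finger mid col 381.0
```

{"name": "move_arm", "arguments": {"increments": [[[3,7,-5],0.005],[[2,5,-10],0.005],[[0,0,-14],0],[[0,0,-14],0],[[0,0,-12],0],[[0,0,-8],0],[[0,0,0],0],[[0,0,0],0]]}}

```text
clock: 16.35
tool_pos: [0.6626, 0.1269, 0.0491]
orientation: [179.2, -1.7, -79.8]
force: [0.3, -0.4, 1.4]
opening: 0.0657
```

```bash
python3 - <<'E'
from h import *
o=ctrl.get_obs();print(o['tool_pos'],o['orientation'],o['opening'],o['force'],o['clock'])
s=snap('wrist','w16'); big('w16','w16b')
s=snap('scene','s16'); big('s16','s16b',(240,120,400,240),5)
E
```

```text
[0.66256654 0.12689622 0.04908403] [179.18157764  -1.69843555 -79.78450716] 0.0656674254302711 [ 0.33166107 -0.3964495   1.41123908] 16.35
```

View pics/w16b.png

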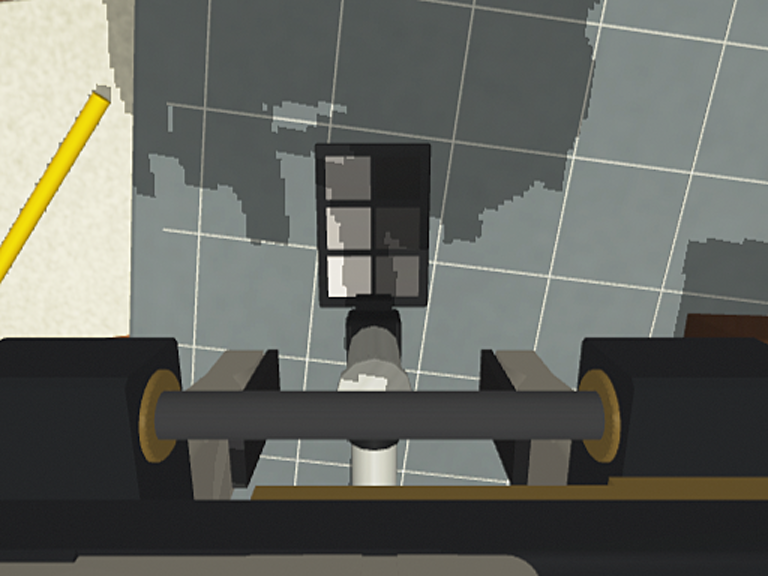

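View pics/s16b.png

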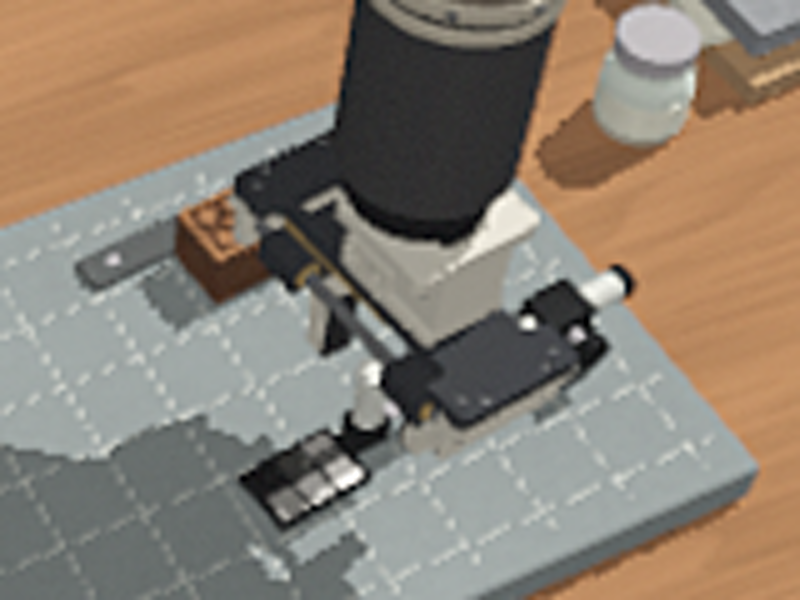

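{"name": "move_arm", "arguments": {"increments": [[[2,-1,-4],0],[[0,-1,-2],0],[[0,0,0],0],[[0,0,0],0],[[0,0,0],0],[[0,0,0],0],[[0,0,0],0],[[0,0,0],0]], "jaw": -1}}

```text
clock: 17.25
tool_pos: [0.6646, 0.1246, 0.0448]
orientation: [179.2, -1.7, -79.8]
force: [1.4, -1.8, -0.2]
opening: 0.0197
```

```bash
python3 - <<'E'
from h import *
o=ctrl.get_obs();print(o['tool_pos'],o['orientation'],o['opening'],o['force'],o['clock'])
s=snap('wrist','w17'); big('w17','w17b')
E
```

```text
[0.66460294 0.12460847 0.04480007] [179.24559871  -1.65222991 -79.82952   ] 0.01966086773640945 [ 1.39726457 -1.75793819 -0.1722476 ] 17.25
```

View pics/w17b.png

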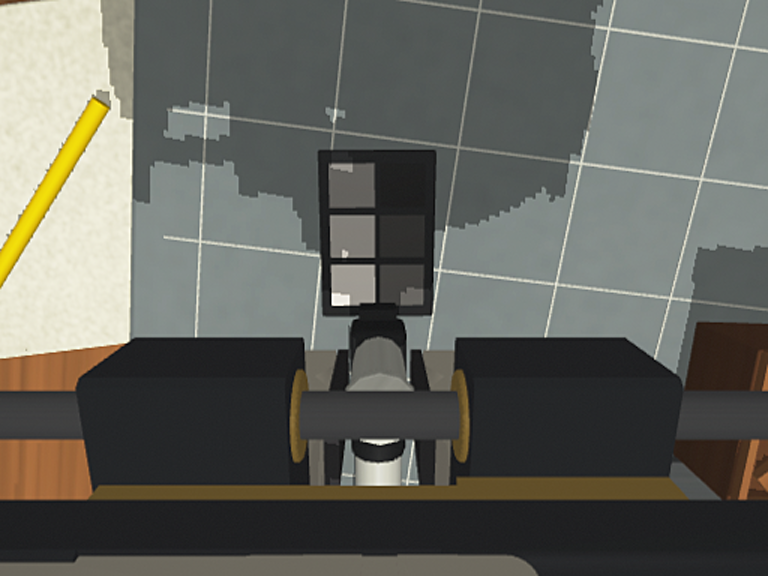

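{"name": "move_arm", "arguments": {"increments": [[[0,0,0],0],[[0,0,0],0],[[1,-5,0],0],[[1,-6,0],0],[[1,-6,0],0],[[1,-6,0],0],[[1,-6,0],0],[[0,0,0],0]]}}

```text
clock: 18.1
tool_pos: [0.6691, 0.1008, 0.0448]
orientation: [179.4, -1.3, -79.7]
force: [-3.5, 5.2, 1.4]
opening: 0.0199
```

```bash
python3 - <<'E'
from h import *
o=ctrl.get_obs();print(o['tool_pos'],o['orientation'],o['opening'],o['force'],o['clock'])
s=snap('wrist','w18'); big('w18','w18b')
s=snap('scene','s18'); big('s18','s18b',(240,120,400,240),5)
E
```

```text
[0.66914099 0.1008103  0.04476604] [179.36537747  -1.25284407 -79.73625046] 0.019854321657221004 [-3.52799275  5.15553302  1.42607747] 18.1
```

View pics/w18b.png

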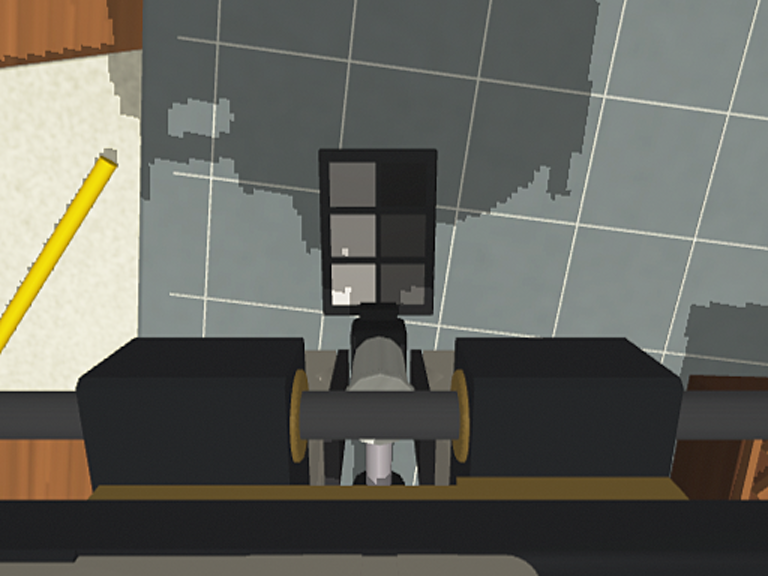

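View pics/s18b.png

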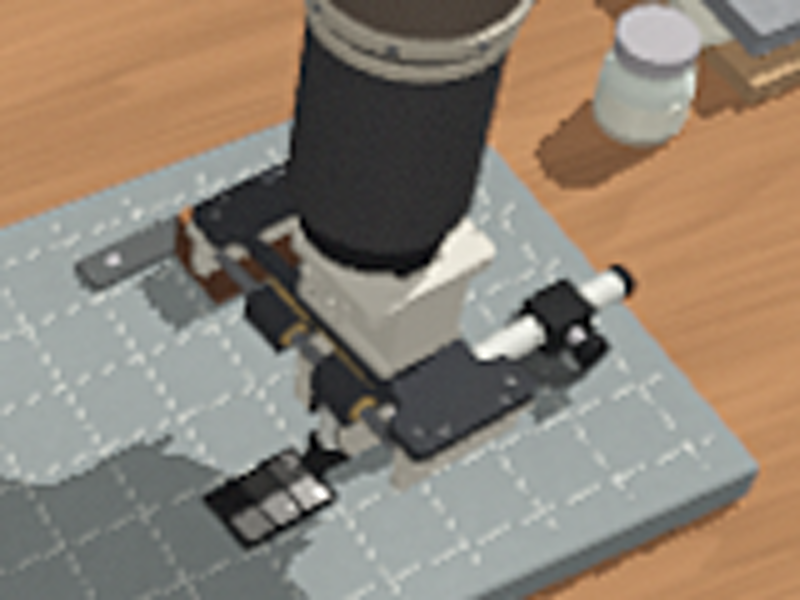

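{"name": "move_arm", "arguments": {"increments": [[[1,-6,0],0],[[1,-7,0],0],[[1,-7,0],0],[[1,-7,0],0],[[1,-7,0],0],[[1,-6,0],0],[[0,0,0],0],[[0,0,0],0]]}}

```text
clock: 19.0
tool_pos: [0.6748, 0.0713, 0.0447]
orientation: [179.6, -0.6, -79.6]
force: [-4.7, 6.3, 2.3]
opening: 0.0198
```

```bash
python3 - <<'E'
from h import *
o=ctrl.get_obs();print(o['tool_pos'],o['orientation'],o['opening'],o['force'],o['clock'])
s=snap('wrist','w19'); big('w19','w19b')
s=snap('top','t19'); big('t19','t19b',(140,130,310,265),4.5)
s=snap('scene','s19'); big('s19','s19b',(240,120,400,240),5)
E
```

```text
[0.67476515 0.07126829 0.04472047] [179.59918757  -0.64496058 -79.56233362] 0.01979947259693591 [-4.71915347  6.30657965  2.34220561] 19.0
```

View pics/t19b.png

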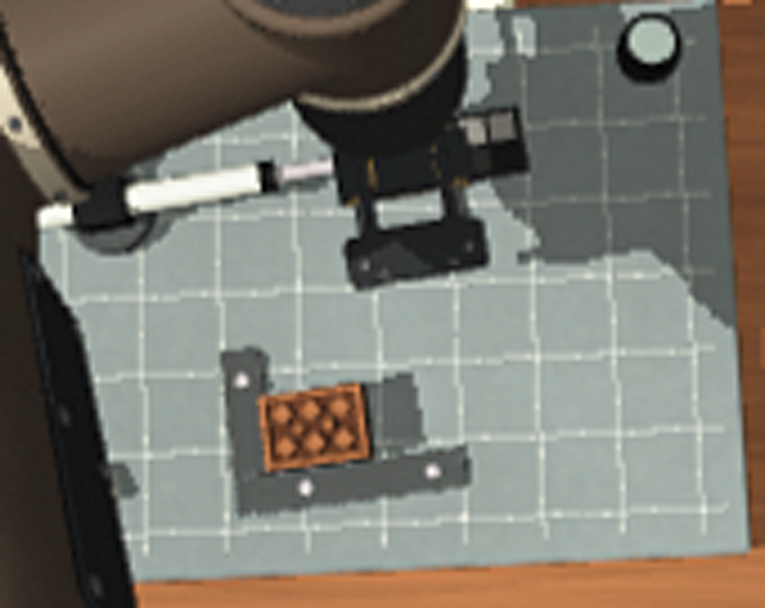

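View pics/s19b.png

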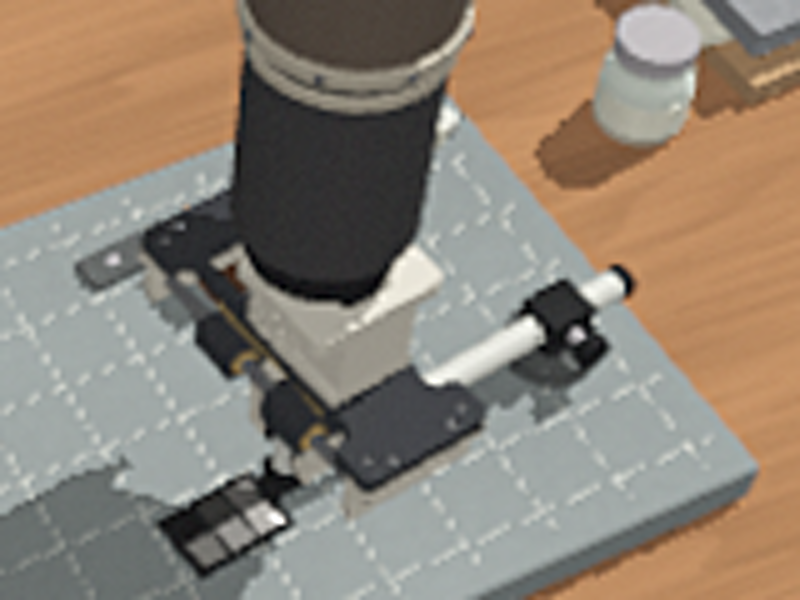

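View pics/w19b.png

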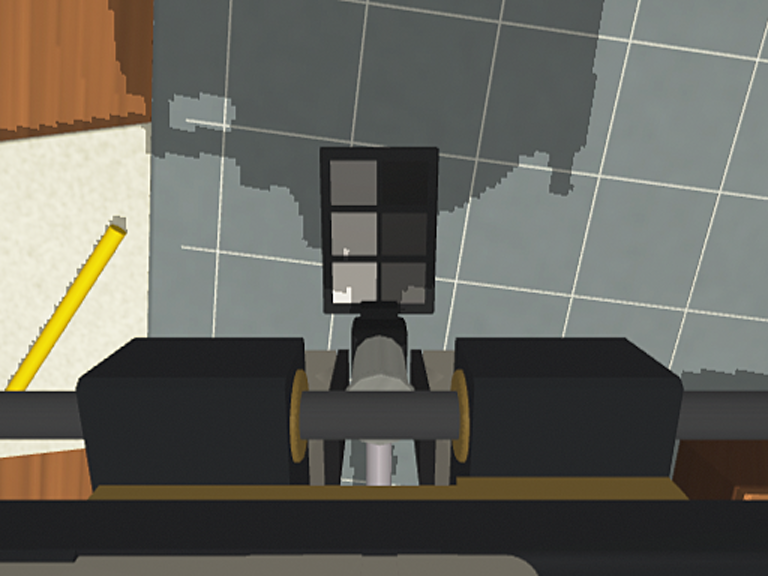

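{"name": "move_arm", "arguments": {"increments": [[[0,-3,0],0],[[0,-4,0],0],[[0,-4,0],0],[[0.5,-3,0],0],[[0.5,-3,0],0],[[0,-2,0],0],[[0,-1,0],0],[[0,-1,0],0]]}}

```text
clock: 19.95
tool_pos: [0.6765, 0.0638, 0.0448]
orientation: [180.0, 0.1, -79.3]
force: [-3.6, 7.0, 2.7]
opening: 0.0199
```

```bash
cat > k.py <<'E'
from h import *
import sys
n=sys.argv[1]
o=ctrl.get_obs();print(o['tool_pos'].round(4),o['orientation'].round(1),o['opening'],o['force'].round(1),o['clock'])
d=o['tool_pos'][:2]-[.6646,.1246]; print('draw by tcp',d@[.174,-.985])
s=snap('top','t'+n); big('t'+n,'t'+n+'b',(185,140,265,190),9)
E
python3 k.py 20
```

```text
[0.6765 0.0638 0.0448] [ 1.80e+02  1.00e-01 -7.93e+01] 0.019925809005248117 [-3.6  7.   2.7] 19.95
draw by tcp 0.062006616687531886
```

View pics/t20b.png

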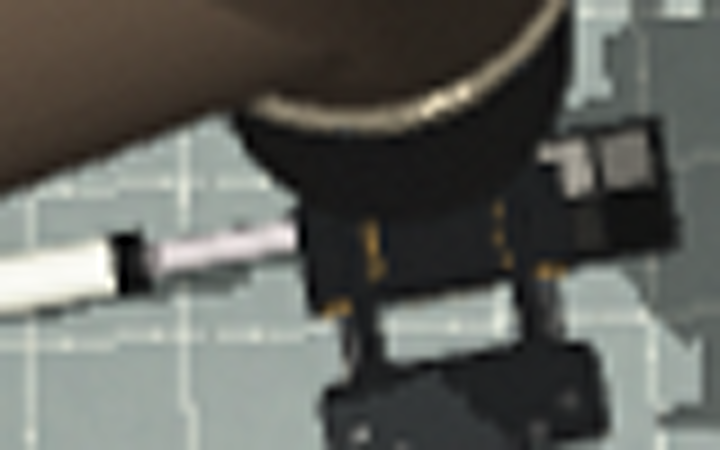

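{"name": "move_arm", "arguments": {"increments": [[[0,-3,0],0],[[0.5,-3,0],0],[[0,-3,0],0],[[0,-3,0],0],[[0,-2.5,0],0],[[0,-2,0],0],[[0,-2,0],0],[[0,-2,0],0]]}}

```text
clock: 20.8
tool_pos: [0.6781, 0.058, 0.0448]
orientation: [-179.6, 0.9, -79.1]
force: [-2.6, 8.7, 1.8]
opening: 0.02
```

```bash
python3 k.py 21
```

```text
[0.6781 0.058  0.0448] [-179.6    0.9  -79.1] 0.019990009830669075 [-2.6  8.7  1.8] 20.8
draw by tcp 0.06797803040515141
```

View pics/t21b.png

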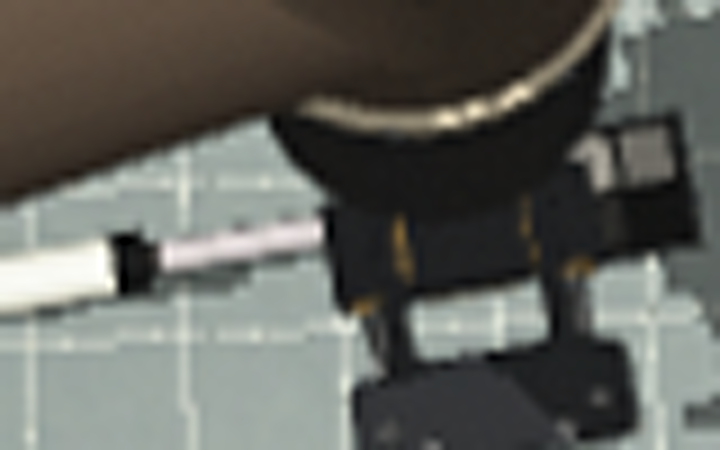

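```bash
cat > prof.py <<'E'
from h import *
from scipy.ndimage import map_coordinates
import sys
a=np.radians(-80); u=np.array([np.cos(a),np.sin(a)]); n=np.array([-u[1],u[0]])
M=np.array([.6633,.125])-.03*u  # nominal mouth
for f in sys.argv[1:]:
    s=load(f); g=s['color'].astype(float).mean(2); t=np.arange(-6,26,2)/1000; r=[]
    for x in t:
        pts=[proj(s,[*(M+x*u+y*n),.062]) for y in np.linspace(-.002,.002,5)]
        r.append(map_coordinates(g,[[p[1] for p in pts],[p[0] for p in pts]],order=1).mean())
    r=np.array(r); j=np.where(r>120)[0]; j=j[j>3]
    k=j[0] if len(j) else -1; c=t[k-1]+(120-r[k-1])/(r[k]-r[k-1])*.002
    print(f,'cross %.2f mm'%(c*1000),r.astype(int))
E
python3 prof.py t13 t19 t20 t21
python3 - <<'E'
from h import *
# target far-right edges: draw from target corner difference
E
```

```text
t13 cross 1.46 mm [ 24  33  68 102 126 165 183 183 185 184 180 171 140 150 178 183]
t19 cross 0.16 mm [ 28  39  79 117 144 186 204 205 206 206 206 204 198 197 202 205]
t20 cross 0.13 mm [ 28  40  79 118 145 188 206 207 208 208 207 205 200 199 203 206]
t21 cross 2.79 mm [ 27  27  29  46  85 172 208 208 209 209 207 205 200 199 204 207]
```

{"name": "move_arm", "arguments": {"increments": [[[0,-2.5,0],0],[[0,-2.5,0],0],[[0,-2,0],0],[[0,-2,0],0],[[0,-2,0],0],[[0,-2,0],0],[[0,-2,0],0],[[0,-2,0],0]]}}

```text
clock: 21.65
tool_pos: [0.6788, 0.0561, 0.0448]
orientation: [-179.2, 1.7, -78.9]
force: [-2.3, 8.3, 1.0]
opening: 0.0201
```

```bash
python3 k.py 22; python3 prof.py t21 t22
```

```text
[0.6788 0.0561 0.0448] [-179.2    1.7  -78.9] 0.020101534999278 [-2.3  8.3  1. ] 21.65
draw by tcp 0.06993283638910654
t21 cross 2.79 mm [ 27  27  29  46  85 172 208 208 209 209 207 205 200 199 204 207]
t22 cross 5.20 mm [ 29  41  77  93  70  84 143 212 210 209 207 206 200 199 204 207]
```

View pics/t22b.png

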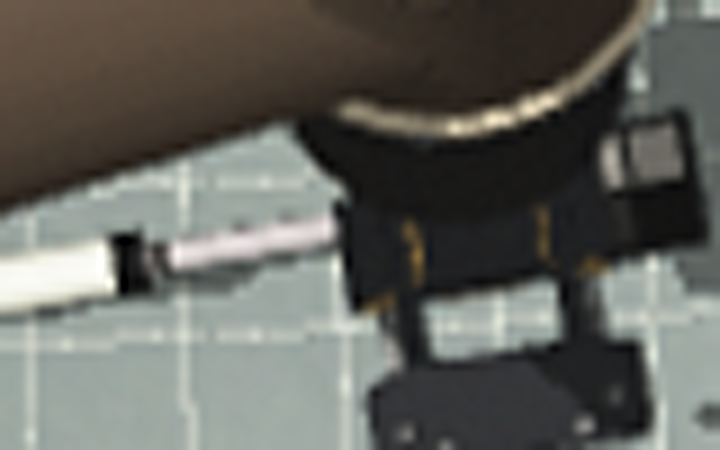

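```bash
python3 k.py 23; python3 prof.py t22 t23; python3 - <<'E'
from h import *
big('t23','t23c',(140,130,310,265),4.5)
E
```

```text
[0.6789 0.0561 0.0448] [-179.2    1.7  -78.9] 0.019679437948680902 [-2.7  8.4  0.7] 21.7
draw by tcp 0.06994901581534169
t22 cross 5.20 mm [ 29  41  77  93  70  84 143 212 210 209 207 206 200 199 204 207]
t23 cross 5.20 mm [ 29  41  77  93  70  84 143 212 210 208 207 205 200 199 203 206]
```

View pics/t23c.png

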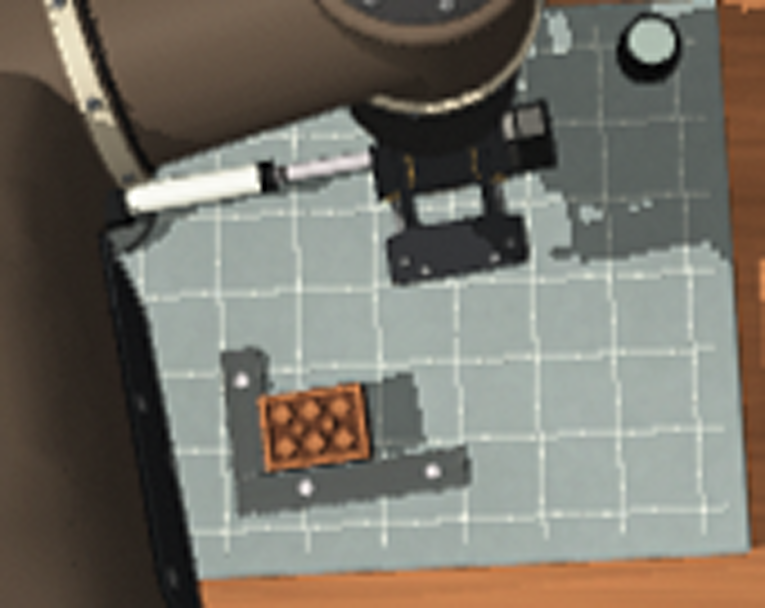

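The top view shows the ring just clear of the mouth and holding steady, and the block still in the corner. I'm handing the job in.

```bash
python3 -c "
from h import *
print(ctrl.close_job())"
```

```text
the job is handed in; nothing more can be done
None
```

The printing block is in the corner of the L-guide and released. The gripper is holding the knob with the rod drawn out to the black ring. I handed the job in at about 21.7 s of the 51 s allowed; no verdict was reported.

**Block:** A wrist picture taken after release put its centre at (31.8, 22.7) mm in the guide frame, against a nominal (32, 23). Its yaw was within about 0.5° of the guide. It is carved face up, with its long side along the long arm. The last top view shows it still there.

**Target arm:** The last two top pictures, 0.05 s apart, agree. They show the ring just clear of the mouth, with a sliver of steel behind it. I put the draw at about 71 mm from the ring's position and about 70 mm from the TCP's travel. The wrist reads about 8–9 N against the spring.

**Checks that disagreed:**
- **TCP height:** The reported TCP height was about 35 mm lower than the fingertips seen by the cameras. My first close shut above the block without touching it. After that I set heights from the pictures.
- **Tool tilt:** The tool drifted up to about 2° from vertical during the moves.
- **Knob grip:** The opening on the knob read 20 mm, against a knob diameter of 18 mm and a flange of 22 mm. I did not resolve this, but the grip did not slip.
- **Bystanders:** I had no sign of touching them. I did not measure them again.

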